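# Clear, fill and dial up a tray of fan covers

## Robot

A 6-joint arm with a two-finger parallel gripper is mounted at the origin on the work surface. World frame = base frame: x ahead of the robot, y to its left, z up, the work surface at z = 0. Lengths are in m, angles in degrees, forces in N, time in s.
With the tool pointing down it reaches from about 0.4 to 0.825 m from the base axis. Payload 7 kg.
Tool frame: the origin (TCP) lies at the very end of the fingers, on their centre line; the grasp point (between the pads) lies 19 mm behind it; z points along the fingers, y is the line along which they close (so a half turn about z gives the same grasp; the last joint's range is limited). The gripper opens to 88 mm and grips with 3 to 60 N. Pads are 19 mm wide; open, the fingers measure 130 mm over their backs; the gripper's body (78 mm by 193 mm) begins 47 mm behind the grasp point.
Start: joints at [83.142, 20.546, 0.682, 0, -70.136, -16.507], TCP at [0.268, 0.62, 0.227] pointing down, gripper open.
Joint ranges: [-176.03, 176.03], [-82.01, 121.73], [-58.28, 71.71], [-173.87, 95.51], [-174.79, -0.11], [-173.66, 173.66]. Speed limits (degrees/s): [136.94, 136.94, 172.46, 180, 180, 180].

## Interface

Orientations are given as [roll, pitch, yaw] about the fixed x, y, z axes, in that order (R = Rz(yaw) Ry(pitch) Rx(roll)).
In Python, from plant import ctrl, cams, workorder gives the robot as it stands.
- The arm moves only by the tool play_rows, never from a script. Its argument "motion" is a list of rows, each an object of numbers: "x", "y", "z": the shift along the tool's x, y, z normalised to -1 to 1, where 1 is 0.025 m; "rx", "ry", "rz": the turn, a rotation vector about the tool's x, y, z normalised to -1 to 1, where 1 is 4 degrees. A call has 1 to 20 rows; each row shifts and turns the commanded pose from where the row before left it, along the tool's axes as they then stand; what a row does not reach is not made up. A row lasts 1/8 s, in which the tool goes at most 62.5 mm and 10.7 degrees, less where a joint would pass 70% of its speed; a pose out of reach is approached as far as the arm can. A call with a number of a shift or a turn outside -1 to 1 is refused whole. A call with a gripper value outside its range is refused whole. "fingers" is the opening, from -1 (shut) to 1 (fully open), set as the call begins (left out, the last holds). The fingers move at their own pace and stop on an object; the grip force is fixed at half the most. Time passes only in rows, so rows that do not move let the fingers close. It gives the time, the measured TCP pose, the force, the opening and the grip force at its end, in the units of the state.
- ctrl.get_obs(): the state, without advancing time (a new reading comes with each control period).
- cams.snapshot(name): name is "scene" or "side" or "wrist"; returns the picture (384x512x3 uint8, blue, green, red); there is no depth.
- cams.get_calibration(name): a dict with "vertical_fov" (degrees; the focal length in pixels is half the picture's height over the tangent of half this angle, whatever the lens; pixels are square), "cx", "cy" (the principal point, pixels), "k1" (the pictures are not rectified: a ray, as slopes to the right and down, at radius r is drawn at 1 + k1 r^2 times it, then the intrinsics apply), "position" and "rotation" of the camera in the world. Camera axes: x right, y up, looking along -z (the intrinsics and any distortion apply to the point x, -y, -z); pixel columns grow to the right and rows downward; lengths in m; the calibration is good to about 2 mm. A picture is of the moment at which its call begins: read the wrist's pose just before it. get_calibration takes no time and is no camera call; for the wrist camera it gives the pose at the moment of the call.
- workorder.close_job(): hands the job in; it is judged then, once.
The state is a dict: "clock": time; "joint_pos": joint angles; "qvel": joint speeds; "tau": joint torques, N m; "tool_pos": TCP position; "orientation": TCP orientation; "force": force on the tool from outside, world axes, zero at the start; "moment": the same for the moment, N m; "opening": finger opening in m; "gripper_force": force on a finger pad.
Only numpy, scipy, OpenCV 4.12 (cv2) and the standard library are available. Lean on these libraries where they do the work, as an engineer would, in place of code of your own. Each camera call takes 0.05 s, during which the arm holds its last target. There are 200 camera calls.

## Task

Get this tray ready to pack: first clear the offcuts out of it into the cardboard scrap box, then take every fan cover from the foam rack and lay it flat in a tray pocket of its own, grille face up. Last of all turn the labeller's selector knob clockwise by exactly one click for each cover in the tray, counted from where it stands now, and leave everything else on the table where it is.

Things in the scene. Friction and masses are not known exactly. Their poses are not given: they have to be found in the camera images.
- tray: white moulded packing tray, fixed, 226 mm (its x) by 258 mm (its y), with 2 x 2 pockets; origin at the centre of its underside on the table, z up. Floor 4 mm thick, ribs around and between the pockets 14 mm wide with tops 14 mm above the table
- pocket0 (a point): centre of the floor of a tray pocket (-x, -y quarter), 4 mm above the table. The pocket is 92 mm along the tray's x by 108 mm along its y and 10 mm deep; pockets are the same and any may be used
- pocket1 (a point): centre of the floor of a tray pocket (-x, +y quarter), 4 mm above the table. The pocket is 92 mm along the tray's x by 108 mm along its y and 10 mm deep; pockets are the same and any may be used
- pocket2 (a point): centre of the floor of a tray pocket (+x, -y quarter), 4 mm above the table. The pocket is 92 mm along the tray's x by 108 mm along its y and 10 mm deep; pockets are the same and any may be used
- pocket3 (a point): centre of the floor of a tray pocket (+x, +y quarter), 4 mm above the table. The pocket is 92 mm along the tray's x by 108 mm along its y and 10 mm deep; pockets are the same and any may be used
- rack: dark grey foam rack, fixed, 265 mm (its x) by 126 mm (its y), 45 mm high, origin at the centre of its underside, z up; four slots in a row along its x at x = -87, -29, 29 and 87 mm, each 25 mm wide (x) and 106 mm long (y), slot floor 5 mm above the table. Covers stand on a long edge in the slots
- cover0: black fan cover, 80 (x) x 100 (y) x 20 (z) mm, 140 g, origin at its centre. Its +z face is the closed grille face with grey rings; its -z face is the hollow back (recess 14 mm deep in a border 14 mm wide). Starts upright in a rack slot on a long edge, top edge 85 mm above the table, its z level, along the rack's x one way or the other: covers face either way. May be absent
- cover1: black fan cover, 80 (x) x 100 (y) x 20 (z) mm, 140 g, origin at its centre. Its +z face is the closed grille face with grey rings; its -z face is the hollow back (recess 14 mm deep in a border 14 mm wide). Starts upright in a rack slot on a long edge, top edge 85 mm above the table, its z level, along the rack's x one way or the other: covers face either way. May be absent
- cover2: black fan cover, 80 (x) x 100 (y) x 20 (z) mm, 140 g, origin at its centre. Its +z face is the closed grille face with grey rings; its -z face is the hollow back (recess 14 mm deep in a border 14 mm wide). Starts upright in a rack slot on a long edge, top edge 85 mm above the table, its z level, along the rack's x one way or the other: covers face either way. May be absent
- cover3: black fan cover, 80 (x) x 100 (y) x 20 (z) mm, 140 g, origin at its centre. Its +z face is the closed grille face with grey rings; its -z face is the hollow back (recess 14 mm deep in a border 14 mm wide). Starts upright in a rack slot on a long edge, top edge 85 mm above the table, its z level, along the rack's x one way or the other: covers face either way. May be absent
- foam_bar: dark grey foam offcut, 80 (x) x 40 (y) x 38 (z) mm, origin at the centre of its underside; lies in a tray pocket at the start; may be absent
- wood_offcut: pale wood offcut, 85 (x) x 30 (y) x 34 (z) mm, origin at the centre of its underside; lies in a tray pocket at the start; may be absent
- card_pad: corrugated card pad, 66 (x) x 48 (y) x 40 (z) mm, origin at the centre of its underside; lies in a tray pocket at the start; may be absent
- pallet_chip: chunky chip of pallet wood, 72 (x) x 36 (y) x 36 (z) mm, origin at the centre of its underside; lies in a tray pocket at the start; may be absent
- scrap_box: open cardboard scrap box, fixed, 190 (x) x 170 (y) x 85 (z) mm outside, walls and floor 6 mm, origin at the centre of its underside
- labeller: grey bench labeller, fixed, 150 x 150 mm, 70 mm high, with a black selector knob on top; origin at the centre of its underside. Knob axis vertical through that centre. Eight tick marks on a white dial, 30 degrees apart
- selector (a joint): selector knob angle, rad, growing clockwise from above; 0 at its first position. Eight detent positions, one click every 0.5236 rad (30 degrees), from 0 to 3.665. A click needs about 0.06 N m, and let go, it settles into the nearest detent. At 0 the pointer is at the labeller's -x side. Starts in its first, second or third position
- selector_grip (a point): point on the knob's axis, 102 mm above the table, where to grip it. The knob's grip is an upright bar 60 mm long (point x, the pointer end is -x), 16 mm thick (point y), from 84 to 116 mm above the table. The point turns with the knob
- selector_pointer (a point): the pointer end of the bar (white line), 30 mm from the axis; turns with the knob
- tape_roll: bystander: roll of tape lying flat, 96 mm across, 24 mm high, origin at the centre of its underside
- glue_jar: bystander: white jar, 66 mm across, 80 mm tall, origin at the centre of its underside
- screwdriver: bystander: screwdriver lying on the table, handle to its -x
- pen_cup: bystander: grey cup 66 mm across, 70 mm tall, origin at the centre of its underside

How it is judged:
By the outcome, as a careful person would: the job done as asked, in the order asked, and still so for the second after the job is handed in, with the robot touching nothing.
Of cover0, cover1, cover2, cover3 only 2 to 4 are there at a start; the rules pass over those that are not, and their reading is None.
Of foam_bar, wood_offcut, card_pad, pallet_chip only 3 to 4 are there at a start; the rules pass over those that are not, and their reading is None.
At some moment in a run one of foam_bar, wood_offcut, card_pad, pallet_chip may be knocked a few centimetres aside while the robot is not near it.
It also fails if it takes over 210 s, if anything falls off the work surface, if the arm or the gripper's body presses on something with over 40 N, if the wrist force passes 120 N, or if a joint passes its speed limit or range.

## Working session

There is one attempt and no reset: what is moved stays moved. The work goes in short steps, Python scripts to look and compute and a tool call to move; the robot and the scene stay as the last step left them, time stands still between calls to the robot, and variables do not carry over. Pictures are saved under pics/ and viewed, at most 14 in all, crops included, and the job is handed in when it is done.

Besides the shell and the picture viewer there is one more tool, called after "Request:" as name(argument=value, ...) on one line, values as JSON. play_rows: Moves the arm, as the interface text tells. Its arguments: {"type":"object","properties":{"motion":{"type":"array"},"fingers":{"type":"number"}},"required":["motion"]}

```bash
ls; mkdir -p pics; python3 - <<'E'
from plant import ctrl,cams
import cv2
print(ctrl.get_obs())
for n in ("scene","side","wrist"):
    c=cams.get_calibration(n);print(n,c)
    im=cams.snapshot(n);cv2.imwrite(f"pics/{n}0.png",im)
a=cv2.imread("pics/scene0.png");cv2.imwrite("pics/scene0b.png",cv2.resize(a,(800,600),interpolation=cv2.INTER_CUBIC))
a=cv2.imread("pics/side0.png");cv2.imwrite("pics/side0b.png",cv2.resize(a,(800,600),interpolation=cv2.INTER_CUBIC))
E
```

```text
pics
{'clock': 0.0, 'joint_pos': array([ 8.31431856e+01,  2.05905071e+01,  6.33126995e-01, -1.94874897e-02,
       -7.01351008e+01, -1.65075322e+01]), 'qvel': array([-0.09465538, -0.05333563, -0.10132048,  0.13701879,  0.00272233,
        0.07415828]), 'tau': array([-7.89829355e-04, -5.82722139e+01,  2.93066561e+01,  6.99742377e+00,
        6.92790709e-03, -1.52407133e-04]), 'tool_pos': array([0.26751684, 0.61919176, 0.22563023]), 'orientation': array([ 1.79906125e+02, -8.71574118e-03, -2.33709762e+01]), 'force': array([-0.26105427,  0.02153317, -1.20035331]), 'moment': array([ 0.0147409 ,  0.00345602, -0.00363934]), 'gripper_force': 0.0, 'opening': 0.08810454277798983}
scene {'vertical_fov': 52.46636920623378, 'cx': 254.2077137667541, 'cy': 186.21763394132245, 'k1': -0.09693621311034739, 'position': array([ 1.06034278, -0.06862119,  0.9957013 ]), 'rotation': array([28.9324659 , -0.19592049, 83.57672938])}
side {'vertical_fov': 57.811538158760776, 'cx': 255.45669493418325, 'cy': 188.72918931739943, 'k1': 0.012537359202566357, 'position': array([ 0.43372221, -0.53147598,  0.74142346]), 'rotation': array([ 41.47275103,   0.86067054, -14.11830143])}
wrist {'vertical_fov': 60.80562139133847, 'cx': 251.9853359239028, 'cy': 188.49197389026244, 'k1': -0.08480590303297987, 'position': array([0.33361203, 0.59231977, 0.38378739]), 'rotation': array([-1.53405489e+01, -1.02493503e-01, -1.13331293e+02])}
```

View pics/scene0b.png

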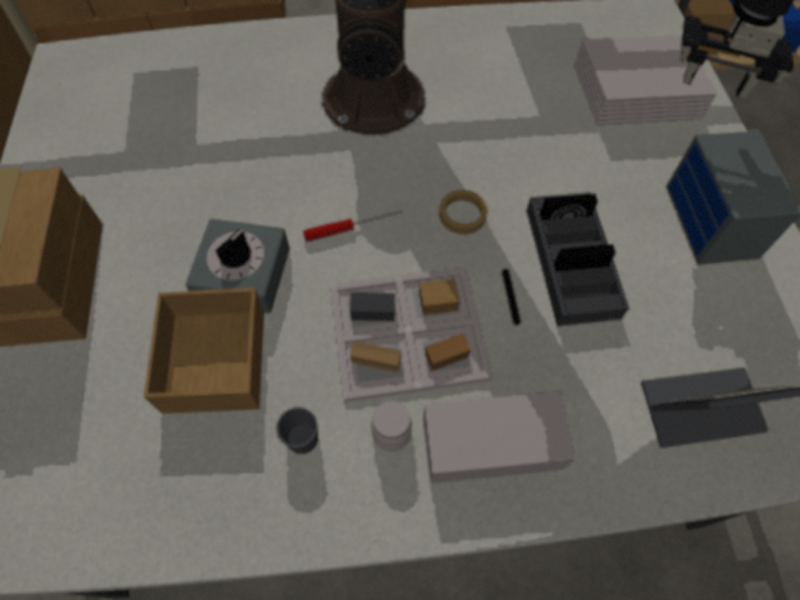

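View pics/side0b.png

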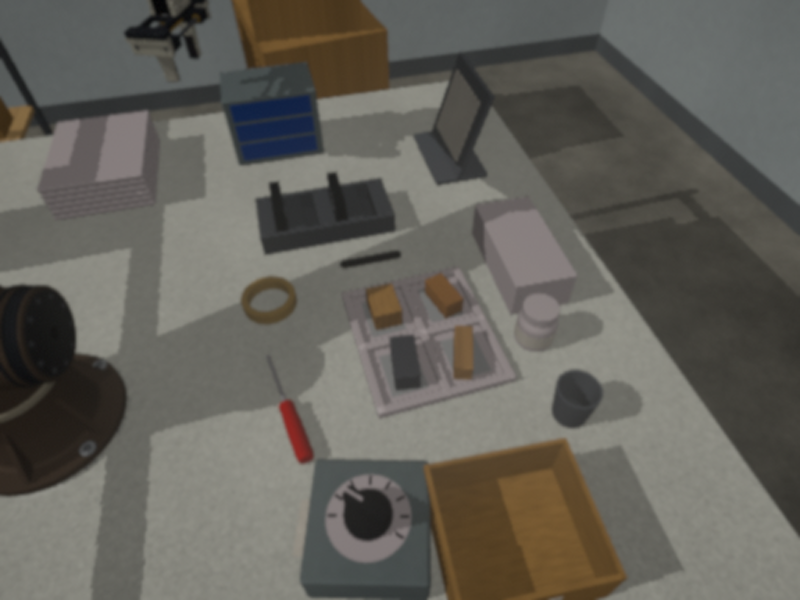

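The scene shows four offcuts in the tray (centres near (372,307), (439,295), (375,355), (447,350) in the 800x600 picture). There are two covers in the rack, at (568,208) and (585,258), and the knob is near (235,250).

```bash
cat > h.py <<'E'
import numpy as np, cv2
from scipy.spatial.transform import Rotation as Ro
def K(c):
    f=192/np.tan(np.radians(c["vertical_fov"]/2)); return np.array([[f,0,c["cx"]],[0,f,c["cy"]],[0,0,1]])
def cast(c,px,z):
    """pixels (N,2) to world points on plane z"""
    p=cv2.undistortPoints(np.array(px,float).reshape(-1,1,2),K(c),np.array([c["k1"],0,0,0])).reshape(-1,2)
    d=np.c_[p[:,0],-p[:,1],-np.ones(len(p))]@Ro.from_euler("xyz",c["rotation"],degrees=True).as_matrix().T
    o=np.asarray(c["position"]); return o+d*((z-o[2])/d[:,2])[:,None]
def proj(c,P):
    q=(np.atleast_2d(P)-c["position"])@Ro.from_euler("xyz",c["rotation"],degrees=True).as_matrix()
    q=q*[1,-1,-1]
    return cv2.projectPoints(q,np.zeros(3),np.zeros(3),K(c),np.array([c["k1"],0,0,0]))[0].reshape(-1,2)
E
python3 - <<'E'
from plant import cams
from h import *
np.set_printoptions(precision=3,suppress=True)
s=cams.get_calibration("scene");d=cams.get_calibration("side")
def S(n,z,*p): print(n,*cast(s,np.array(p)/1.5625,z)[:,:2])
def D(n,z,*p): print(n,'side',*cast(d,np.array(p)/1.5625,z)[:,:2])
S("tray",.014,(332,285),(470,270),(488,380),(345,400))
D("tray",.014,(343,292),(463,272),(518,378),(378,412))
S("rack",.045,(528,197),(595,193),(626,312),(558,322))
D("rack",.045,(257,197),(383,180),(395,210),(263,237))
S("box",.085,(160,293),(254,288),(264,405),(148,410))
D("box",.085,(427,465),(565,441),(623,577))
S("lab",.07,(208,220),(288,228),(270,307))
D("lab",.07,(313,461),(427,460),(430,597),(303,585))
S("knob",.116,(236,240));D("knob",.075,(368,514))
S("foam",.042,(372,300));D("foam",.042,(405,348))
S("card",.044,(438,290));D("card",.044,(383,297))
S("wood",.038,(375,350));D("wood",.038,(465,345))
S("chip",.04,(446,343));D("chip",.04,(444,290))
S("cov",.085,(542,200),(596,196),(557,250),(613,245));D("cov",.085,(274,183),(334,173))
S("jar",.08,(391,415));S("cup",.07,(297,420))
S("tape",.024,(463,208))
E
```

```text
tray [ 0.496 -0.123] [0.492 0.137] [0.712 0.13 ] [ 0.72  -0.115]
tray side [0.484 0.127] [0.708 0.119] [ 0.718 -0.122] [ 0.492 -0.125]
rack [0.357 0.273] [0.36 0.41] [0.626 0.393] [0.631 0.266]
rack side [0.358 0.402] [0.62 0.39] [0.621 0.288] [0.36  0.277]
box [ 0.519 -0.417] [ 0.528 -0.254] [ 0.739 -0.238] [ 0.73  -0.422]
box side [ 0.53  -0.253] [ 0.712 -0.266] [ 0.702 -0.429]
lab [ 0.362 -0.344] [ 0.398 -0.194] [ 0.559 -0.229]
lab side [ 0.39  -0.204] [ 0.534 -0.24 ] [ 0.493 -0.393] [ 0.359 -0.346]
knob [ 0.446 -0.279]
knob side [ 0.445 -0.29 ]
foam [ 0.55  -0.053]
foam side [ 0.556 -0.04 ]
card [0.544 0.066]
card side [0.546 0.071]
wood [ 0.645 -0.057]
wood side [ 0.651 -0.056]
chip [0.646 0.066]
chip side [0.653 0.063]
cov [0.396 0.283] [0.397 0.389] [0.509 0.285] [0.509 0.39 ]
cov side [0.398 0.384] [0.519 0.385]
jar [ 0.775 -0.043]
cup [ 0.764 -0.19 ]
tape [0.355 0.145]
```

Request:
play_rows(motion=[{"rz": -0.975,"z": -0.8},{"rz": -0.975,"z": -0.8},{"rz": -0.975,"z": -0.8},{"rz": -0.975,"z": -0.8},{"rz": -0.975,"z": -0.8},{"rz": -0.975,"z": -0.8},{"x": 0.93,"y": 0.88},{"x": 0.93,"y": 0.88},{"x": 0.93,"y": 0.88},{"x": 0.93,"y": 0.88},{"x": 0.93,"y": 0.88},{"x": 0.93,"y": 0.88},{"x": 0.93,"y": 0.88},{"x": 0.93,"y": 0.88},{"x": 0.93,"y": 0.88,"z": 0.5},{"x": 0.93,"y": 0.88,"z": 0.5},{"x": 0.93,"y": 0.88,"z": 0.5},{"x": 0.93,"y": 0.88,"z": 0.5},{"x": 0.93,"y": 0.88}], fingers=1)

```text
$.motion[0]: bad value
```

```bash
cat >> h.py <<'E'
def look(n,out,cam="wrist"):
    from plant import ctrl,cams
    import pickle
    o=ctrl.get_obs();c=cams.get_calibration(cam);im=cams.snapshot(cam)
    print(round(o["clock"],2),o["tool_pos"].round(4),o["orientation"].round(2),o["opening"].round(4))
    cv2.imwrite(f"pics/{out}.png",im);cv2.imwrite(f"pics/{out}b.png",cv2.resize(im,(800,600),interpolation=cv2.INTER_CUBIC))
    pickle.dump(c,open(f"pics/{out}.pkl","wb"))
    return im,c
E
python3 -c "
from h import *;look(0,'w1')"
```

```text
Traceback (most recent call last):
  File "h.py", line 18, in look
    print(round(o["clock"],2),o["tool_pos"].round(4),o["orientation"].round(2),o["opening"].round(4))
                                                                               ^^^^^^^^^^^^^^^^^^
AttributeError: 'float' object has no attribute 'round'
```

Request:
play_rows(motion=[{"x": 0,"y": 0,"z": -0.8,"rx": 0,"ry": 0,"rz": -0.975},{"x": 0,"y": 0,"z": -0.8,"rx": 0,"ry": 0,"rz": -0.975},{"x": 0,"y": 0,"z": -0.8,"rx": 0,"ry": 0,"rz": -0.975},{"x": 0,"y": 0,"z": -0.8,"rx": 0,"ry": 0,"rz": -0.975},{"x": 0,"y": 0,"z": -0.8,"rx": 0,"ry": 0,"rz": -0.975},{"x": 0,"y": 0,"z": -0.8,"rx": 0,"ry": 0,"rz": -0.975}], fingers=1)

```text
clock: 0.95
tool_pos: [0.2676, 0.6195, 0.347]
orientation: [180.0, 0.0, 0.2]
force: [-0.7, 1.1, -0.7]
opening: 0.0876
gripper_force: 0.0
```

```bash
sed -i 's/o\["opening"\].round(4)/round(o["opening"],4),round(o["gripper_force"],1)/' h.py; python3 -c "
from plant import ctrl;o=ctrl.get_obs();print(o['tool_pos'],o['orientation'],o['joint_pos'],o['clock'])"
```

```text
[0.26763947 0.61948    0.3469736 ] [1.79977390e+02 1.06643151e-02 1.63488705e-01] [ 8.31415917e+01  1.79943361e+01  1.23081729e+01 -7.85861520e-03
 -8.43375811e+01  7.02267610e+00] 0.95
```

Request:
play_rows(motion=[{"x": 0.93,"y": 0.88,"z": 0,"rx": 0,"ry": 0,"rz": 0},{"x": 0.93,"y": 0.88,"z": 0,"rx": 0,"ry": 0,"rz": 0},{"x": 0.93,"y": 0.88,"z": 0,"rx": 0,"ry": 0,"rz": 0},{"x": 0.93,"y": 0.88,"z": 0,"rx": 0,"ry": 0,"rz": 0},{"x": 0.93,"y": 0.88,"z": 0,"rx": 0,"ry": 0,"rz": 0},{"x": 0.93,"y": 0.88,"z": 0,"rx": 0,"ry": 0,"rz": 0},{"x": 0.93,"y": 0.88,"z": 0,"rx": 0,"ry": 0,"rz": 0},{"x": 0.93,"y": 0.88,"z": 0,"rx": 0,"ry": 0,"rz": 0},{"x": 0.93,"y": 0.88,"z": 0.5,"rx": 0,"ry": 0,"rz": 0},{"x": 0.93,"y": 0.88,"z": 0.5,"rx": 0,"ry": 0,"rz": 0},{"x": 0.93,"y": 0.88,"z": 0.5,"rx": 0,"ry": 0,"rz": 0},{"x": 0.93,"y": 0.88,"z": 0.5,"rx": 0,"ry": 0,"rz": 0},{"x": 0.93,"y": 0.88,"z": 0,"rx": 0,"ry": 0,"rz": 0}])

```text
clock: 2.58
tool_pos: [0.5702, 0.3327, 0.295]
orientation: [179.9, 0.1, 0.0]
force: [-0.2, 0.8, 0.6]
opening: 0.0874
gripper_force: 0.0
```

```bash
python3 -c "
from h import *;look(0,'w1')"
```

```text
2.58 [0.5702 0.3327 0.295 ] [1.7992e+02 1.2000e-01 3.0000e-02] 0.0874 0.0
```

View pics/w1b.png

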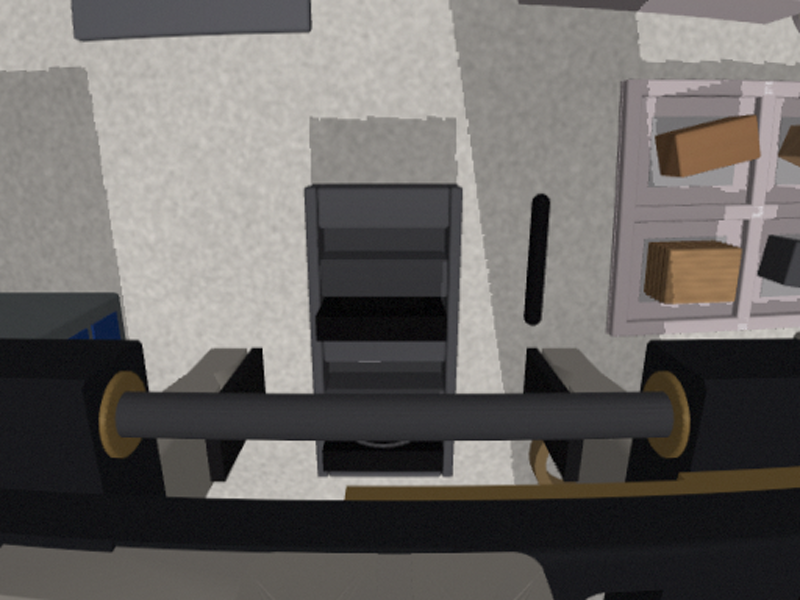

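Request:
play_rows(motion=[{"x": 0.2,"y": 1,"z": 0,"rx": 0,"ry": 0,"rz": 0},{"x": 0.2,"y": 1,"z": 0,"rx": 0,"ry": 0,"rz": 0},{"x": 0.2,"y": 1,"z": 0,"rx": 0,"ry": 0,"rz": 0},{"x": 0.2,"y": 1,"z": 0,"rx": 0,"ry": 0,"rz": 0},{"x": 0.2,"y": 1,"z": 0,"rx": 0,"ry": 0,"rz": 0},{"x": 0.2,"y": 1,"z": 0,"rx": 0,"ry": 0,"rz": 0},{"x": 0.2,"y": 1,"z": 0,"rx": 0,"ry": 0,"rz": 0},{"x": 0,"y": 1,"z": 0,"rx": 0,"ry": 0,"rz": 0},{"x": 0,"y": 1,"z": 0,"rx": 0,"ry": 0,"rz": 0},{"x": 0,"y": 1,"z": 0,"rx": 0,"ry": 0,"rz": 0},{"x": 0,"y": 1,"z": 0,"rx": 0,"ry": 0,"rz": 0},{"x": 0,"y": 1,"z": 0,"rx": 0,"ry": 0,"rz": 0},{"x": 0,"y": 1,"z": 0,"rx": 0,"ry": 0,"rz": 0},{"x": 0,"y": 0.4,"z": 0,"rx": 0,"ry": 0,"rz": 0}])

```text
clock: 4.38
tool_pos: [0.605, -0.003, 0.2968]
orientation: [-180.0, -0.0, -0.0]
force: [0.2, 1.0, 0.1]
opening: 0.0877
gripper_force: 0.0
```

```bash
python3 -c "
from h import *;look(0,'w2')"
```

```text
4.38 [ 0.605  -0.003   0.2968] [-1.8e+02 -2.0e-02 -3.0e-02] 0.0877 0.0
```

View pics/w2b.png

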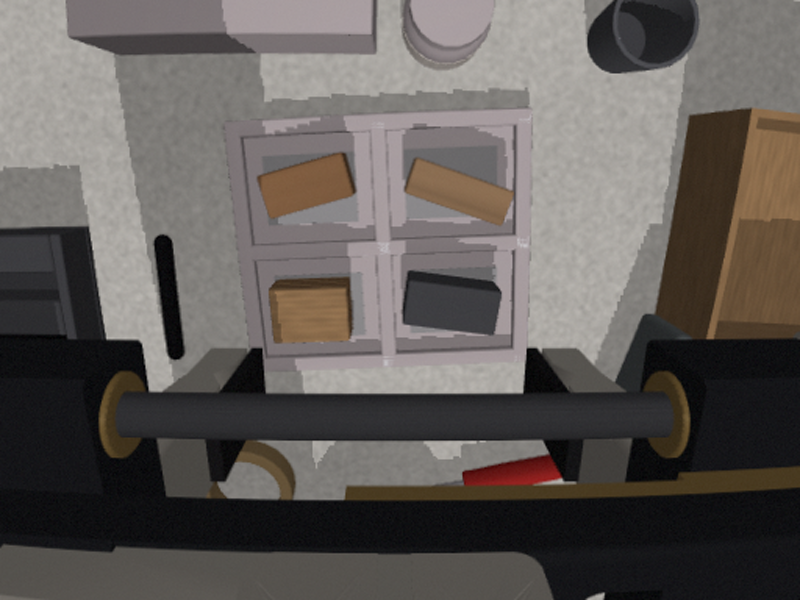

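The wrist view shows four offcuts: chip (305,185), wood (458,190), card (310,310) and foam (452,303). The tray's rib cross is near (384,247). In the rack picture only the near cover shows rings clearly, so I'll enhance that and measure the offcuts.

```bash
cat >> h.py <<'E'
import pickle
H=dict(wood=.038,chip=.040,card=.044,foam=.042)
def quads(im,c):
    """top-face rectangles of blobs in the tray, by colour, as world centre + long axis angle"""
    hsv=cv2.cvtColor(im,cv2.COLOR_BGR2HSV)
    brown=((hsv[...,1]>90)&(hsv[...,0]<25)).astype(np.uint8)
    dark=((hsv[...,2]<75)&(hsv[...,1]<80)).astype(np.uint8)
    out=[]
    for m,z,k in((brown,.038,"brown"),(dark,.042,"dark")):
        m=cv2.morphologyEx(m,cv2.MORPH_OPEN,np.ones((3,3)))
        for ct in cv2.findContours(m,cv2.RETR_EXTERNAL,cv2.CHAIN_APPROX_NONE)[0]:
            if cv2.contourArea(ct)<250: continue
            w=cast(c,ct.reshape(-1,2),z)[:,:2].astype(np.float32)
            (x,y),(a,b),t=cv2.minAreaRect(w*1000)
            if a<b: a,b,t=b,a,t+90
            if a<130 and b>15: out.append((k,round(x),round(y),round(a),round(b),round((t+90)%180-90)))
    return out
E
python3 - <<'E'
from h import *
np.set_printoptions(precision=4,suppress=True)
c=pickle.load(open("pics/w2.pkl","rb"));im=cv2.imread("pics/w2.png")
for q in quads(im,c): print(q)
P=lambda z,*p:print(cast(c,np.array(p)/1.5625,z)[:,:2])
print("tray");P(.014,(384,247),(225,122),(531,108),(526,360))
print("pockets floor far edges");P(.014,(243,137),(370,128),(388,127),(517,122))
print("jar,box");P(.08,(450,15));P(0.0,(375,52))
c1=pickle.load(open("pics/w1.pkl","rb"));i1=cv2.imread("pics/w1.png");c=c1
print("rack");P(.045,(306,186),(462,186),(320,475),(452,475))
print("cov");P(.085,(317,318),(447,318),(318,340),(447,338),(383,470))
a=cv2.resize(i1[180:320,180:310],None,fx=4,fy=4,interpolation=cv2.INTER_CUBIC)
s=cv2.imread("pics/scene0.png")[110:190,325:405];b=cv2.resize(s,(560,560),interpolation=cv2.INTER_CUBIC)
g=np.hstack([cv2.resize(a,(390,420)),cv2.resize(b,(410,420))])
cv2.imwrite("pics/enh.png",(255*(g/255.)**.4).astype(np.uint8))
E
```

```text
('brown', 392, 114, 73, 35, 42)
('brown', 446, -258, 97, 41, 14)
('brown', 446, 254, 96, 41, -13)
('brown', 549, 69, 69, 56, -88)
('brown', 649, -54, 84, 29, 71)
('brown', 654, 69, 73, 35, -75)
('dark', 557, -50, 80, 47, 83)
('dark', 761, -167, 55, 34, 28)
('dark', 773, -203, 62, 46, -87)
tray
[[ 0.5988  0.0064]
 [ 0.7049  0.1385]
 [ 0.7157 -0.1155]
 [ 0.4924 -0.1256]]
pockets floor far edges
[[ 0.6925  0.1241]
 [ 0.6988  0.0176]
 [ 0.6996  0.0027]
 [ 0.7043 -0.1043]]
jar,box
[[ 0.7703 -0.0401]]
[[0.761  0.0135]]
rack
[[0.618  0.4023]
 [0.6181 0.2796]
 [0.3552 0.4016]
 [0.3554 0.2788]]
cov
[[0.5221 0.3914]
 [0.5222 0.2929]
 [0.5043 0.3914]
 [0.506  0.2924]
 [0.3886 0.342 ]]
```

View pics/enh.png

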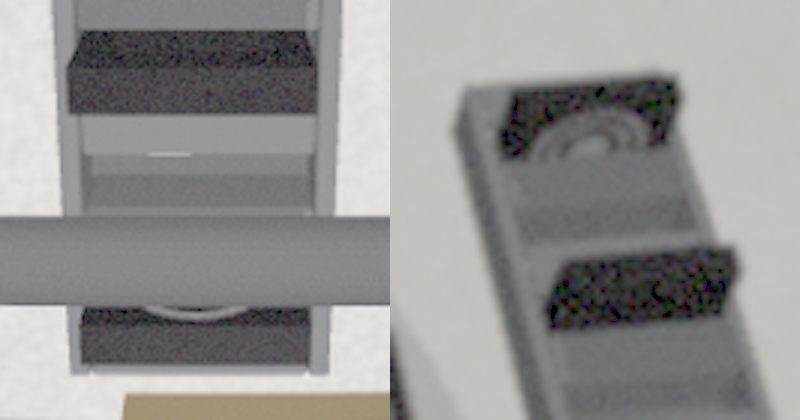

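The near cover (lower in the left crop) shows its rings on +x. The other cover has a plain +x face, so its grille is toward -x. The first offcut to move is the wood.

Request:
play_rows(motion=[{"x": 0,"y": 0,"z": 0.35,"rx": 0,"ry": 0,"rz": 1},{"x": 0,"y": 0,"z": 0.35,"rx": 0,"ry": 0,"rz": 1},{"x": 0,"y": 0,"z": 0.35,"rx": 0,"ry": 0,"rz": 1},{"x": 0,"y": 0,"z": 0.35,"rx": 0,"ry": 0,"rz": 1},{"x": 0,"y": 0,"z": 0.35,"rx": 0,"ry": 0,"rz": 1},{"x": 0,"y": 0,"z": 0.35,"rx": 0,"ry": 0,"rz": 1},{"x": 0,"y": 0,"z": 0.35,"rx": 0,"ry": 0,"rz": 1},{"x": 0,"y": 0,"z": 0.35,"rx": 0,"ry": 0,"rz": 1},{"x": 0,"y": 0,"z": 0.35,"rx": 0,"ry": 0,"rz": 1},{"x": 0,"y": 0,"z": 0.35,"rx": 0,"ry": 0,"rz": 1},{"x": 0,"y": 0,"z": 0.35,"rx": 0,"ry": 0,"rz": 1},{"x": 0,"y": 0,"z": 0.35,"rx": 0,"ry": 0,"rz": 1},{"x": 0,"y": 0,"z": 0.35,"rx": 0,"ry": 0,"rz": 1},{"x": 0,"y": 0,"z": 0.35,"rx": 0,"ry": 0,"rz": 1},{"x": 0,"y": 0,"z": 0.35,"rx": 0,"ry": 0,"rz": 1},{"x": 0,"y": 0,"z": 0.35,"rx": 0,"ry": 0,"rz": 1},{"x": 0,"y": 0,"z": 0.35,"rx": 0,"ry": 0,"rz": 1},{"x": 0,"y": 0,"z": 0.35,"rx": 0,"ry": 0,"rz": 1},{"x": 0,"y": 0,"z": 0.35,"rx": 0,"ry": 0,"rz": 1},{"x": 0,"y": 0,"z": 0.35,"rx": 0,"ry": 0,"rz": 1}], fingers=0.5)

```text
clock: 6.92
tool_pos: [0.6054, -0.0007, 0.1213]
orientation: [-180.0, 0.0, -80.1]
force: [-1.1, 1.1, 0.1]
opening: 0.0656
gripper_force: 0.0
```

Request:
play_rows(motion=[{"x": 0,"y": 0,"z": 0,"rx": 0,"ry": 0,"rz": 1},{"x": 0,"y": 0,"z": 0,"rx": 0,"ry": 0,"rz": 1},{"x": 0,"y": 0,"z": 0,"rx": 0,"ry": 0,"rz": 0.5},{"x": 0.68,"y": -0.59,"z": 0,"rx": 0,"ry": 0,"rz": 0},{"x": 0.68,"y": -0.59,"z": 0,"rx": 0,"ry": 0,"rz": 0},{"x": 0.68,"y": -0.59,"z": 0,"rx": 0,"ry": 0,"rz": 0},{"x": 0,"y": 0,"z": 0.5,"rx": 0,"ry": 0,"rz": 0.95},{"x": 0,"y": 0,"z": 0.5,"rx": 0,"ry": 0,"rz": 0.95},{"x": 0,"y": 0,"z": 0.5,"rx": 0,"ry": 0,"rz": 0.95},{"x": 0,"y": 0,"z": 0.5,"rx": 0,"ry": 0,"rz": 0.95},{"x": 0,"y": 0,"z": 0.5,"rx": 0,"ry": 0,"rz": 0.95},{"x": 0,"y": 0,"z": 0,"rx": 0,"ry": 0,"rz": 0}])

```text
clock: 8.43
tool_pos: [0.6494, -0.0533, 0.0577]
orientation: [179.9, -0.1, -109.0]
force: [-1.0, -0.2, -0.2]
opening: 0.0659
gripper_force: 0.0
```

```bash
python3 - <<'E'
from h import *
im,c=look(0,'w3')
for q in quads(im,c): print(q)
im,c=look(0,'s3','scene')
for q in quads(im,c): print(q)
E
```

```text
8.43 [ 0.6494 -0.0533  0.0577] [ 1.7988e+02 -7.0000e-02 -1.0899e+02] 0.0659 0.0
('brown', 644, -67, 65, 29, 71)
('dark', 739, -171, 47, 26, 63)
8.47 [ 0.6499 -0.0531  0.0586] [ 1.7995e+02 -4.0000e-02 -1.0892e+02] 0.0657 0.0
('brown', 660, 66, 75, 43, -74)
('brown', 553, 67, 66, 62, -88)
('dark', 772, -195, 71, 61, -3)
('dark', 667, -78, 92, 79, 84)
('dark', 541, -45, 130, 124, -90)
```

Request:
play_rows(motion=[{"x": 0,"y": 0,"z": 0.73,"rx": 0,"ry": 0,"rz": 0},{"x": 0,"y": 0,"z": 0.72,"rx": 0,"ry": 0,"rz": 0},{"x": 0,"y": 0,"z": 0,"rx": 0,"ry": 0,"rz": 0}])

```text
clock: 8.9
tool_pos: [0.648, -0.0524, 0.0204]
orientation: [179.8, -0.1, -109.0]
force: [0.9, -0.2, -0.6]
opening: 0.0653
gripper_force: 0.0
```

Request:
play_rows(motion=[{"x": 0,"y": 0,"z": 0,"rx": 0,"ry": 0,"rz": 0},{"x": 0,"y": 0,"z": 0,"rx": 0,"ry": 0,"rz": 0},{"x": 0,"y": 0,"z": 0,"rx": 0,"ry": 0,"rz": 0},{"x": 0,"y": 0,"z": 0,"rx": 0,"ry": 0,"rz": 0},{"x": 0,"y": 0,"z": -0.7,"rx": 0,"ry": 0,"rz": 0},{"x": 0,"y": 0,"z": -1,"rx": 0,"ry": 0,"rz": -0.95},{"x": 0,"y": 0,"z": -1,"rx": 0,"ry": 0,"rz": -0.95},{"x": 0,"y": 0,"z": -1,"rx": 0,"ry": 0,"rz": -0.95},{"x": 0,"y": 0,"z": -1,"rx": 0,"ry": 0,"rz": -0.95},{"x": 0,"y": 0,"z": -0.9,"rx": 0,"ry": 0,"rz": -0.95}], fingers=-1)

```text
clock: 10.15
tool_pos: [0.6498, -0.0522, 0.1653]
orientation: [-179.9, 0.0, -89.8]
force: [0.6, -0.4, 0.5]
opening: 0.0295
gripper_force: 30.0
```

Request:
play_rows(motion=[{"x": 0.96,"y": 0.17,"z": 0,"rx": 0,"ry": 0,"rz": 0},{"x": 0.96,"y": 0.17,"z": 0,"rx": 0,"ry": 0,"rz": 0},{"x": 0.96,"y": 0.17,"z": 0,"rx": 0,"ry": 0,"rz": 0},{"x": 0.96,"y": 0.17,"z": 0,"rx": 0,"ry": 0,"rz": 0},{"x": 0.96,"y": 0.17,"z": 0,"rx": 0,"ry": 0,"rz": 0},{"x": 0.96,"y": 0.17,"z": 0,"rx": 0,"ry": 0,"rz": 0},{"x": 0.96,"y": 0.17,"z": 0,"rx": 0,"ry": 0,"rz": 0},{"x": 0.96,"y": 0.17,"z": 0,"rx": 0,"ry": 0,"rz": 0},{"x": 0.96,"y": 0.17,"z": 0,"rx": 0,"ry": 0,"rz": 0},{"x": 0,"y": 0,"z": 0,"rx": 0,"ry": 0,"rz": 0}])

```text
clock: 11.4
tool_pos: [0.6097, -0.2708, 0.1617]
orientation: [179.9, 0.0, -90.2]
force: [0.1, 0.5, -1.0]
opening: 0.0294
gripper_force: 30.0
```

```bash
python3 - <<'E'
from h import *
look(0,'w4')
E
```

```text
11.4 [ 0.6097 -0.2708  0.1617] [ 1.7988e+02  2.0000e-02 -9.0190e+01] 0.0294 30.0
```

View pics/w4b.png

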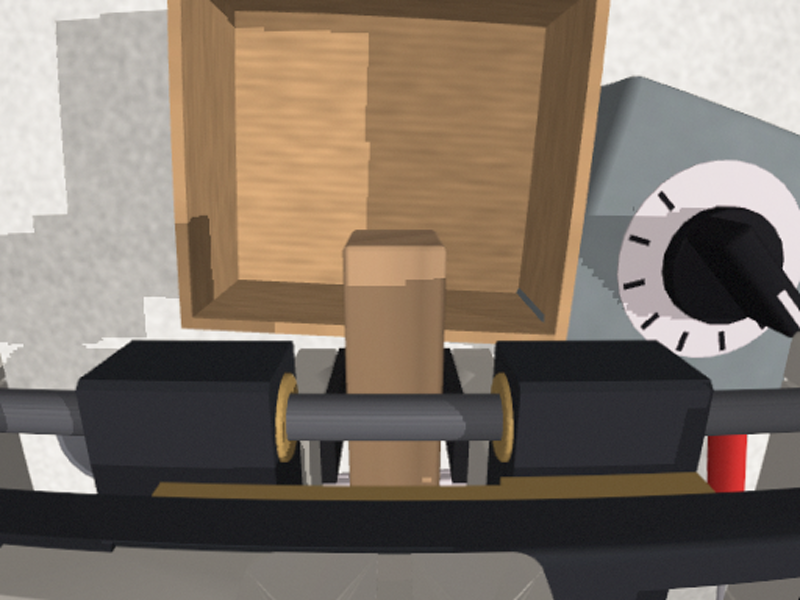

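The box opening spans columns 182–570, with its near rim at rows 327–340. The knob's pointer end is at (790,300).

```bash
python3 - <<'E'
from h import *
np.set_printoptions(precision=4,suppress=True)
c=pickle.load(open("pics/w4.pkl","rb"))
P=lambda z,*p:print(cast(c,np.array(p)/1.5625,z)[:,:2])
print("rim near, then left/right at top");P(.085,(182,327),(570,340),(168,5),(606,5))
print("floor corners");P(.006,(238,280),(525,293),(235,25),(545,28))
print("knob base circle, pointer tip, ticks");P(.075,(725,262));P(.116,(790,300));P(.0705,(667,200),(640,240),(634,285),(650,320),(684,340),(722,340))
E
```

```text
rim near, then left/right at top
[[ 0.7143 -0.2603]
 [ 0.5231 -0.2529]
 [ 0.7067 -0.4058]
 [ 0.5186 -0.4052]]
floor corners
[[ 0.709  -0.2647]
 [ 0.526  -0.2556]
 [ 0.7005 -0.4151]
 [ 0.5228 -0.413 ]]
knob base circle, pointer tip, ticks
[[ 0.4417 -0.2904]]
[[ 0.4356 -0.282 ]]
[[ 0.4746 -0.3207]
 [ 0.4863 -0.3005]
 [ 0.4867 -0.2772]
 [ 0.4755 -0.2582]
 [ 0.4548 -0.2468]
 [ 0.4328 -0.2465]]
```

Request:
play_rows(motion=[{"x": 0.82,"y": -0.32,"z": 0,"rx": 0,"ry": 0,"rz": 0},{"x": 0.82,"y": -0.32,"z": 0,"rx": 0,"ry": 0,"rz": 0},{"x": 0.82,"y": -0.32,"z": 0,"rx": 0,"ry": 0,"rz": 0},{"x": 0.82,"y": -0.32,"z": 0,"rx": 0,"ry": 0,"rz": 0},{"x": 0.82,"y": -0.32,"z": 0,"rx": 0,"ry": 0,"rz": 0},{"x": 0,"y": 0,"z": 0.82,"rx": 0,"ry": 0,"rz": 0},{"x": 0,"y": 0,"z": 0.82,"rx": 0,"ry": 0,"rz": 0},{"x": 0,"y": 0,"z": 0.82,"rx": 0,"ry": 0,"rz": 0},{"x": 0,"y": 0,"z": 0.82,"rx": 0,"ry": 0,"rz": 0},{"x": 0,"y": 0,"z": 0,"rx": 0,"ry": 0,"rz": 0}])

```text
clock: 12.7
tool_pos: [0.6501, -0.3699, 0.0782]
orientation: [179.8, 0.1, -90.0]
force: [0.1, -0.4, -0.3]
opening: 0.0293
gripper_force: 30.0
```

Request:
play_rows(motion=[{"x": 0,"y": 0,"z": 0,"rx": 0,"ry": 0,"rz": 0},{"x": 0,"y": 0,"z": 0,"rx": 0,"ry": 0,"rz": 0},{"x": 0,"y": 0,"z": -1,"rx": 0,"ry": 0,"rz": 0},{"x": 0,"y": 0,"z": -1,"rx": 0,"ry": 0,"rz": 0},{"x": 0,"y": 0,"z": -1,"rx": 0,"ry": 0,"rz": 0}], fingers=0.0)

```text
clock: 13.32
tool_pos: [0.6518, -0.3708, 0.1578]
orientation: [-179.9, -0.0, -90.0]
force: [1.0, 0.0, -0.1]
opening: 0.0436
gripper_force: 0.0
```

```bash
python3 - <<'E'
from h import *
im,c=look(0,'s4','scene')
for q in quads(im,c): print(q)
E
```

```text
13.32 [ 0.6518 -0.3708  0.1578] [-1.7992e+02 -3.0000e-02 -8.9960e+01] 0.0436 0.0
('brown', 660, 66, 75, 43, -75)
('brown', 553, 66, 66, 62, -89)
('brown', 371, 140, 99, 86, -8)
('dark', 772, -195, 71, 61, -3)
('dark', 564, -55, 73, 53, 84)
```

Request:
play_rows(motion=[{"x": -0.99,"y": 0.295,"z": 0,"rx": 0,"ry": 0,"rz": 0},{"x": -0.99,"y": 0.295,"z": 0,"rx": 0,"ry": 0,"rz": 0},{"x": -0.99,"y": 0.295,"z": 0,"rx": 0,"ry": 0,"rz": 0},{"x": -0.99,"y": 0.295,"z": 0,"rx": 0,"ry": 0,"rz": 0},{"x": -0.99,"y": 0.295,"z": 0,"rx": 0,"ry": 0,"rz": 0},{"x": -0.99,"y": 0.295,"z": 0,"rx": 0,"ry": 0,"rz": 0},{"x": -0.99,"y": 0.295,"z": 0,"rx": 0,"ry": 0,"rz": 0},{"x": -0.99,"y": 0.295,"z": 0,"rx": 0,"ry": 0,"rz": 0},{"x": -0.99,"y": 0.295,"z": 0,"rx": 0,"ry": 0,"rz": 0},{"x": -0.99,"y": 0.295,"z": 0,"rx": 0,"ry": 0,"rz": 0},{"x": -0.99,"y": 0.295,"z": 0,"rx": 0,"ry": 0,"rz": 0},{"x": -0.99,"y": 0.295,"z": 0,"rx": 0,"ry": 0,"rz": 0},{"x": -0.99,"y": 0.295,"z": 0,"rx": 0,"ry": 0,"rz": 0},{"x": 0,"y": 0,"z": 0.7,"rx": 0,"ry": 0,"rz": 0.9},{"x": 0,"y": 0,"z": 0.7,"rx": 0,"ry": 0,"rz": 0.85},{"x": 0,"y": 0,"z": 0,"rx": 0,"ry": 0,"rz": 0}], fingers=0.6)

```text
clock: 15.38
tool_pos: [0.5549, -0.049, 0.1204]
orientation: [179.9, -0.0, -96.9]
force: [1.0, -0.2, 0.2]
opening: 0.0703
gripper_force: 0.0
```

```bash
python3 - <<'E'
from h import *
im,c=look(0,'w5')
for q in quads(im,c): print(q)
im,c=look(0,'d5','side')
for q in quads(im,c): print(q)
E
```

```text
15.38 [ 0.5549 -0.049   0.1204] [ 1.7994e+02 -2.0000e-02 -9.6940e+01] 0.0703 0.0
('brown', 443, 28, 54, 21, -87)
('brown', 682, -1, 54, 20, 73)
('brown', 384, -120, 93, 28, -79)
('dark', 395, 28, 127, 78, -7)
('dark', 552, -53, 83, 39, 82)
15.43 [ 0.5556 -0.049   0.1213] [-179.98   -0.    -96.88] 0.0701 0.0
('brown', 369, -135, 104, 23, -79)
('brown', 356, 123, 100, 87, -74)
('dark', 445, -277, 62, 60, 80)
('dark', 775, -192, 93, 58, 54)
('dark', 550, -65, 94, 37, 82)
```

Request:
play_rows(motion=[{"x": 0,"y": 0,"z": 1,"rx": 0,"ry": 0,"rz": 0},{"x": 0,"y": 0,"z": 1,"rx": 0,"ry": 0,"rz": 0},{"x": 0,"y": 0,"z": 1,"rx": 0,"ry": 0,"rz": 0},{"x": 0,"y": 0,"z": 1,"rx": 0,"ry": 0,"rz": 0},{"x": 0,"y": 0,"z": 0,"rx": 0,"ry": 0,"rz": 0}])

```text
clock: 16.1
tool_pos: [0.5549, -0.0493, 0.0202]
orientation: [179.9, -0.0, -96.9]
force: [-0.0, 0.3, 1.1]
opening: 0.0701
gripper_force: 0.0
```

Request:
play_rows(motion=[{"x": 0,"y": 0,"z": 0,"rx": 0,"ry": 0,"rz": 0},{"x": 0,"y": 0,"z": 0,"rx": 0,"ry": 0,"rz": 0},{"x": 0,"y": 0,"z": 0,"rx": 0,"ry": 0,"rz": 0},{"x": 0,"y": 0,"z": 0,"rx": 0,"ry": 0,"rz": 0},{"x": 0,"y": 0,"z": -0.7,"rx": 0,"ry": 0,"rz": 0},{"x": 0,"y": 0,"z": -1,"rx": 0,"ry": 0,"rz": -0.9},{"x": 0,"y": 0,"z": -1,"rx": 0,"ry": 0,"rz": -0.85},{"x": 0,"y": 0,"z": -1,"rx": 0,"ry": 0,"rz": 0},{"x": 0,"y": 0,"z": -1,"rx": 0,"ry": 0,"rz": 0},{"x": 0,"y": 0,"z": -0.9,"rx": 0,"ry": 0,"rz": 0}], fingers=-1)

```text
clock: 17.35
tool_pos: [0.5554, -0.0489, 0.1619]
orientation: [-180.0, 0.0, -90.0]
force: [0.6, 1.2, 0.2]
opening: 0.0398
gripper_force: 30.0
```

Request:
play_rows(motion=[{"x": 0.99,"y": -0.075,"z": 0,"rx": 0,"ry": 0,"rz": 0},{"x": 0.99,"y": -0.075,"z": 0,"rx": 0,"ry": 0,"rz": 0},{"x": 0.99,"y": -0.075,"z": 0,"rx": 0,"ry": 0,"rz": 0},{"x": 0.99,"y": -0.075,"z": 0,"rx": 0,"ry": 0,"rz": 0},{"x": 0.99,"y": -0.075,"z": 0,"rx": 0,"ry": 0,"rz": 0},{"x": 0.99,"y": -0.075,"z": 0,"rx": 0,"ry": 0,"rz": 0},{"x": 0.99,"y": -0.075,"z": 0,"rx": 0,"ry": 0,"rz": 0},{"x": 0.99,"y": -0.075,"z": 0,"rx": 0,"ry": 0,"rz": 0},{"x": 0.99,"y": -0.075,"z": 0,"rx": 0,"ry": 0,"rz": 0},{"x": 0.99,"y": -0.075,"z": 0,"rx": 0,"ry": 0,"rz": 0},{"x": 0.99,"y": -0.075,"z": 0,"rx": 0,"ry": 0,"rz": 0},{"x": 0.99,"y": -0.075,"z": 0,"rx": 0,"ry": 0,"rz": 0},{"x": 0.99,"y": -0.075,"z": 0,"rx": 0,"ry": 0,"rz": 0},{"x": 0,"y": 0,"z": 0.9,"rx": 0,"ry": 0,"rz": 0},{"x": 0,"y": 0,"z": 0.9,"rx": 0,"ry": 0,"rz": 0},{"x": 0,"y": 0,"z": 0.9,"rx": 0,"ry": 0,"rz": 0},{"x": 0,"y": 0,"z": 0.2,"rx": 0,"ry": 0,"rz": 0},{"x": 0,"y": 0,"z": 0,"rx": 0,"ry": 0,"rz": 0}])

```text
clock: 19.6
tool_pos: [0.5802, -0.3711, 0.0884]
orientation: [180.0, -0.0, -90.0]
force: [0.4, 0.0, 0.6]
opening: 0.0399
gripper_force: 30.0
```

Request:
play_rows(motion=[{"x": 0,"y": 0,"z": 0,"rx": 0,"ry": 0,"rz": 0},{"x": 0,"y": 0,"z": 0,"rx": 0,"ry": 0,"rz": 0},{"x": 0,"y": 0,"z": -1,"rx": 0,"ry": 0,"rz": 0},{"x": 0,"y": 0,"z": -1,"rx": 0,"ry": 0,"rz": 0},{"x": 0,"y": 0,"z": -1,"rx": 0,"ry": 0,"rz": 0}], fingers=0.15)

```text
clock: 20.23
tool_pos: [0.5802, -0.3707, 0.1648]
orientation: [-180.0, -0.0, -90.0]
force: [-0.2, 0.6, -0.2]
opening: 0.0506
gripper_force: 0.0
```

Request:
play_rows(motion=[{"x": -0.98,"y": 0.073,"z": 0,"rx": 0,"ry": 0,"rz": 0},{"x": -0.98,"y": 0.073,"z": 0,"rx": 0,"ry": 0,"rz": 0},{"x": -0.98,"y": 0.073,"z": 0,"rx": 0,"ry": 0,"rz": 0},{"x": -0.98,"y": 0.073,"z": 0,"rx": 0,"ry": 0,"rz": 0},{"x": -0.98,"y": 0.073,"z": 0,"rx": 0,"ry": 0,"rz": 0},{"x": -0.98,"y": 0.073,"z": 0,"rx": 0,"ry": 0,"rz": 0},{"x": -0.98,"y": 0.073,"z": 0,"rx": 0,"ry": 0,"rz": 0},{"x": -0.98,"y": 0.073,"z": 0,"rx": 0,"ry": 0,"rz": 0},{"x": -0.98,"y": 0.073,"z": 0,"rx": 0,"ry": 0,"rz": 0},{"x": -0.98,"y": 0.073,"z": 0,"rx": 0,"ry": 0,"rz": 0},{"x": -0.98,"y": 0.073,"z": 0,"rx": 0,"ry": 0,"rz": 0},{"x": -0.98,"y": 0.073,"z": 0,"rx": 0,"ry": 0,"rz": 0},{"x": -0.98,"y": 0.073,"z": 0,"rx": 0,"ry": 0,"rz": 0},{"x": -0.98,"y": 0.073,"z": 0,"rx": 0,"ry": 0,"rz": 0},{"x": -0.98,"y": 0.073,"z": 0,"rx": 0,"ry": 0,"rz": 0},{"x": -0.98,"y": 0.073,"z": 0,"rx": 0,"ry": 0,"rz": 0},{"x": -0.98,"y": 0.073,"z": 0,"rx": 0,"ry": 0,"rz": 0},{"x": -0.98,"y": 0.073,"z": 0,"rx": 0,"ry": 0,"rz": 0},{"x": 0,"y": 0,"z": 0.7,"rx": 0,"ry": 0,"rz": -0.5},{"x": 0,"y": 0,"z": 0.7,"rx": 0,"ry": 0,"rz": 0}], fingers=0.75)

```text
clock: 22.72
tool_pos: [0.5456, 0.0715, 0.1274]
orientation: [180.0, 0.0, -87.8]
force: [-0.8, 0.2, 0.3]
opening: 0.077
gripper_force: 0.0
```

```bash
python3 - <<'E'
from h import *
im,c=look(0,'w6')
for q in quads(im,c): print(q)
im,c=look(0,'d6','side')
for q in quads(im,c): print(q)
E
```

```text
22.73 [0.5456 0.0715 0.1274] [179.97   0.   -87.84] 0.077 0.0
('brown', 409, 134, 56, 22, -77)
('brown', 678, 144, 56, 22, 80)
('brown', 546, 69, 71, 48, -88)
('brown', 648, 68, 72, 47, -75)
('brown', 377, -72, 27, 16, 7)
('dark', 359, 125, 109, 81, 2)
22.77 [0.5442 0.0709 0.1249] [ 1.7976e+02 -5.0000e-02 -8.7910e+01] 0.0765 0.0
('brown', 369, -134, 105, 23, -80)
('brown', 544, 59, 89, 50, -88)
('brown', 356, 123, 100, 87, -74)
('brown', 648, 58, 88, 45, -76)
('dark', 582, -372, 76, 43, -89)
('dark', 446, -277, 63, 61, 88)
('dark', 775, -192, 95, 59, 54)
```

View pics/d6b.png

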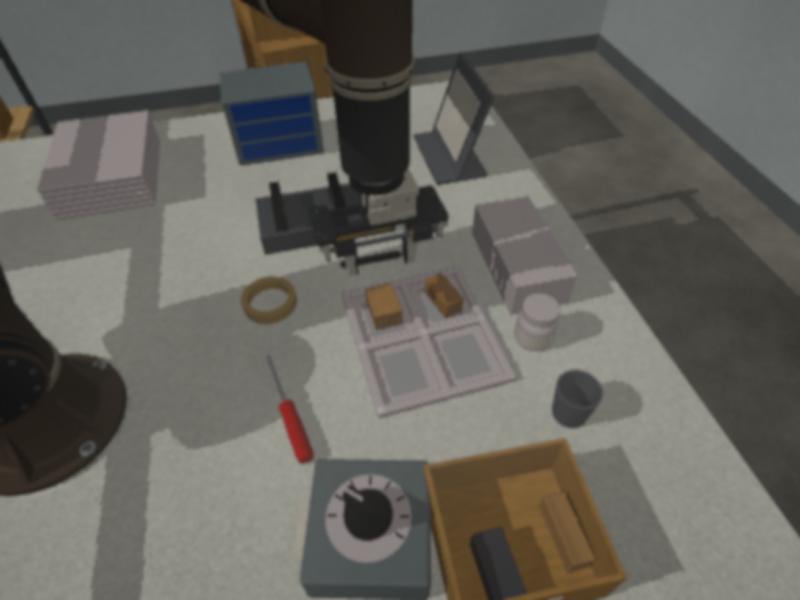

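The side view shows the wood and foam in the box at (565,530) and (497,560). The card and chip haven't moved in the tray.

Request:
play_rows(motion=[{"x": 0,"y": 0,"z": 1,"rx": 0,"ry": 0,"rz": 0},{"x": 0,"y": 0,"z": 1,"rx": 0,"ry": 0,"rz": 0},{"x": 0,"y": 0,"z": 1,"rx": 0,"ry": 0,"rz": 0},{"x": 0,"y": 0,"z": 1,"rx": 0,"ry": 0,"rz": 0},{"x": 0,"y": 0,"z": 0.1,"rx": 0,"ry": 0,"rz": 0}])

```text
clock: 23.45
tool_pos: [0.5454, 0.0701, 0.0247]
orientation: [179.8, -0.1, -88.0]
force: [0.7, 0.3, 0.4]
opening: 0.0767
gripper_force: 0.0
```

Request:
play_rows(motion=[{"x": 0,"y": 0,"z": 0,"rx": 0,"ry": 0,"rz": 0},{"x": 0,"y": 0,"z": 0,"rx": 0,"ry": 0,"rz": 0},{"x": 0,"y": 0,"z": 0,"rx": 0,"ry": 0,"rz": 0},{"x": 0,"y": 0,"z": 0,"rx": 0,"ry": 0,"rz": 0},{"x": 0,"y": 0,"z": -0.7,"rx": 0,"ry": 0,"rz": 0},{"x": 0,"y": 0,"z": -1,"rx": 0,"ry": 0,"rz": 0.5},{"x": 0,"y": 0,"z": -1,"rx": 0,"ry": 0,"rz": 0},{"x": 0,"y": 0,"z": -1,"rx": 0,"ry": 0,"rz": 0},{"x": 0,"y": 0,"z": -1,"rx": 0,"ry": 0,"rz": 0},{"x": 0,"y": 0,"z": -0.8,"rx": 0,"ry": 0,"rz": 0}], fingers=-1)

```text
clock: 24.7
tool_pos: [0.547, 0.0703, 0.1645]
orientation: [-180.0, 0.0, -90.0]
force: [0.8, -0.3, -1.2]
opening: 0.0479
gripper_force: 30.0
```

Request:
play_rows(motion=[{"x": 0.99,"y": -0.275,"z": 0,"rx": 0,"ry": 0,"rz": 0},{"x": 0.99,"y": -0.275,"z": 0,"rx": 0,"ry": 0,"rz": 0},{"x": 0.99,"y": -0.275,"z": 0,"rx": 0,"ry": 0,"rz": 0},{"x": 0.99,"y": -0.275,"z": 0,"rx": 0,"ry": 0,"rz": 0},{"x": 0.99,"y": -0.275,"z": 0,"rx": 0,"ry": 0,"rz": 0},{"x": 0.99,"y": -0.275,"z": 0,"rx": 0,"ry": 0,"rz": 0},{"x": 0.99,"y": -0.275,"z": 0,"rx": 0,"ry": 0,"rz": 0},{"x": 0.99,"y": -0.275,"z": 0,"rx": 0,"ry": 0,"rz": 0},{"x": 0.99,"y": -0.275,"z": 0,"rx": 0,"ry": 0,"rz": 0},{"x": 0.99,"y": -0.275,"z": 0,"rx": 0,"ry": 0,"rz": 0},{"x": 0.99,"y": -0.275,"z": 0,"rx": 0,"ry": 0,"rz": 0},{"x": 0.99,"y": -0.275,"z": 0,"rx": 0,"ry": 0,"rz": 0},{"x": 0.99,"y": -0.275,"z": 0,"rx": 0,"ry": 0,"rz": 0},{"x": 0.99,"y": -0.275,"z": 0,"rx": 0,"ry": 0,"rz": 0},{"x": 0.99,"y": -0.275,"z": 0,"rx": 0,"ry": 0,"rz": 0},{"x": 0,"y": 0,"z": 0.9,"rx": 0,"ry": 0,"rz": 0},{"x": 0,"y": 0,"z": 0.9,"rx": 0,"ry": 0,"rz": 0},{"x": 0,"y": 0,"z": 0.7,"rx": 0,"ry": 0,"rz": 0},{"x": 0,"y": 0,"z": 0,"rx": 0,"ry": 0,"rz": 0}])

```text
clock: 27.08
tool_pos: [0.6493, -0.3008, 0.0991]
orientation: [179.8, 0.0, -90.0]
force: [-0.3, 0.1, 0.2]
opening: 0.0479
gripper_force: 30.0
```

Request:
play_rows(motion=[{"x": 0,"y": 0,"z": 0,"rx": 0,"ry": 0,"rz": 0},{"x": 0,"y": 0,"z": 0,"rx": 0,"ry": 0,"rz": 0},{"x": 0,"y": 0,"z": -0.9,"rx": 0,"ry": 0,"rz": 0},{"x": 0,"y": 0,"z": -0.9,"rx": 0,"ry": 0,"rz": 0},{"x": 0,"y": 0,"z": -0.8,"rx": 0,"ry": 0,"rz": 0}], fingers=0.32)

```text
clock: 27.7
tool_pos: [0.6507, -0.301, 0.1678]
orientation: [-179.9, -0.0, -90.0]
force: [1.3, -0.7, 0.6]
opening: 0.0578
gripper_force: 0.0
```

Request:
play_rows(motion=[{"x": -0.98,"y": 0,"z": 0,"rx": 0,"ry": 0,"rz": 0},{"x": -0.98,"y": 0,"z": 0,"rx": 0,"ry": 0,"rz": 0},{"x": -0.98,"y": 0,"z": 0,"rx": 0,"ry": 0,"rz": 0},{"x": -0.98,"y": 0,"z": 0,"rx": 0,"ry": 0,"rz": 0},{"x": -0.98,"y": 0,"z": 0,"rx": 0,"ry": 0,"rz": 0},{"x": -0.98,"y": 0,"z": 0,"rx": 0,"ry": 0,"rz": 0},{"x": -0.98,"y": 0,"z": 0,"rx": 0,"ry": 0,"rz": 0},{"x": -0.98,"y": 0,"z": 0,"rx": 0,"ry": 0,"rz": 0},{"x": -0.98,"y": 0,"z": 0,"rx": 0,"ry": 0,"rz": 0},{"x": -0.98,"y": 0,"z": 0,"rx": 0,"ry": 0,"rz": 0},{"x": -0.98,"y": 0,"z": 0,"rx": 0,"ry": 0,"rz": 0},{"x": -0.98,"y": 0,"z": 0,"rx": 0,"ry": 0,"rz": 0},{"x": -0.98,"y": 0,"z": 0,"rx": 0,"ry": 0,"rz": 0},{"x": -0.98,"y": 0,"z": 0,"rx": 0,"ry": 0,"rz": 0},{"x": -0.98,"y": 0,"z": 0,"rx": 0,"ry": 0,"rz": 0},{"x": 0,"y": 0,"z": 0.4,"rx": 0,"ry": 0,"rz": -0.95},{"x": 0,"y": 0,"z": 0.4,"rx": 0,"ry": 0,"rz": -0.95},{"x": 0,"y": 0,"z": 0.4,"rx": 0,"ry": 0,"rz": -0.95},{"x": 0,"y": 0,"z": 0.4,"rx": 0,"ry": 0,"rz": -0.9}], fingers=0.55)

```text
clock: 30.08
tool_pos: [0.65, 0.0675, 0.1254]
orientation: [180.0, -0.0, -74.8]
force: [0.9, -1.1, 0.2]
opening: 0.0681
gripper_force: 0.0
```

```bash
python3 - <<'E'
from h import *
im,c=look(0,'w7')
for q in quads(im,c): print(q)
im,c=look(0,'d7','side')
for q in quads(im,c): print(q)
E
```

```text
30.07 [0.65   0.0675 0.1254] [179.99  -0.   -74.83] 0.0681 0.0
('brown', 518, 100, 55, 20, -63)
('brown', 749, 163, 55, 20, -83)
('brown', 654, 68, 75, 35, -75)
('dark', 761, 63, 96, 26, 89)
30.12 [0.6492 0.0674 0.1239] [ 1.7988e+02  1.0000e-02 -7.4680e+01] 0.0679 0.0
('brown', 369, -135, 105, 23, -79)
('brown', 356, 123, 100, 87, -74)
('brown', 649, 58, 87, 47, -74)
('dark', 581, -372, 76, 43, -89)
('dark', 446, -277, 63, 61, 89)
('dark', 772, -190, 95, 60, 42)
```

Request:
play_rows(motion=[{"x": 0,"y": 0,"z": 1,"rx": 0,"ry": 0,"rz": 0},{"x": 0,"y": 0,"z": 1,"rx": 0,"ry": 0,"rz": 0},{"x": 0,"y": 0,"z": 1,"rx": 0,"ry": 0,"rz": 0},{"x": 0,"y": 0,"z": 1,"rx": 0,"ry": 0,"rz": 0},{"x": 0,"y": 0,"z": 0.1,"rx": 0,"ry": 0,"rz": 0}])

```text
clock: 30.8
tool_pos: [0.649, 0.0667, 0.0218]
orientation: [179.8, -0.0, -75.0]
force: [0.0, -0.8, -0.4]
opening: 0.0676
gripper_force: 0.0
```

Request:
play_rows(motion=[{"x": 0,"y": 0,"z": 0,"rx": 0,"ry": 0,"rz": 0},{"x": 0,"y": 0,"z": 0,"rx": 0,"ry": 0,"rz": 0},{"x": 0,"y": 0,"z": 0,"rx": 0,"ry": 0,"rz": 0},{"x": 0,"y": 0,"z": 0,"rx": 0,"ry": 0,"rz": 0},{"x": 0,"y": 0,"z": -0.7,"rx": 0,"ry": 0,"rz": 0},{"x": 0,"y": 0,"z": -1,"rx": 0,"ry": 0,"rz": 0.95},{"x": 0,"y": 0,"z": -1,"rx": 0,"ry": 0,"rz": 0.95},{"x": 0,"y": 0,"z": -1,"rx": 0,"ry": 0,"rz": 0.95},{"x": 0,"y": 0,"z": -1,"rx": 0,"ry": 0,"rz": 0.95},{"x": 0,"y": 0,"z": -0.8,"rx": 0,"ry": 0,"rz": 0}], fingers=-1)

```text
clock: 32.05
tool_pos: [0.6502, 0.0666, 0.1633]
orientation: [-179.9, 0.0, -90.2]
force: [0.8, 0.7, -0.6]
opening: 0.0354
gripper_force: 30.0
```

Request:
play_rows(motion=[{"x": 0.985,"y": 0.187,"z": 0,"rx": 0,"ry": 0,"rz": 0},{"x": 0.985,"y": 0.187,"z": 0,"rx": 0,"ry": 0,"rz": 0},{"x": 0.985,"y": 0.187,"z": 0,"rx": 0,"ry": 0,"rz": 0},{"x": 0.985,"y": 0.187,"z": 0,"rx": 0,"ry": 0,"rz": 0},{"x": 0.985,"y": 0.187,"z": 0,"rx": 0,"ry": 0,"rz": 0},{"x": 0.985,"y": 0.187,"z": 0,"rx": 0,"ry": 0,"rz": 0},{"x": 0.985,"y": 0.187,"z": 0,"rx": 0,"ry": 0,"rz": 0},{"x": 0.985,"y": 0.187,"z": 0,"rx": 0,"ry": 0,"rz": 0},{"x": 0.985,"y": 0.187,"z": 0,"rx": 0,"ry": 0,"rz": 0},{"x": 0.985,"y": 0.187,"z": 0,"rx": 0,"ry": 0,"rz": 0},{"x": 0.985,"y": 0.187,"z": 0,"rx": 0,"ry": 0,"rz": 0},{"x": 0.985,"y": 0.187,"z": 0,"rx": 0,"ry": 0,"rz": 0},{"x": 0.985,"y": 0.187,"z": 0,"rx": 0,"ry": 0,"rz": 0},{"x": 0.985,"y": 0.187,"z": 0,"rx": 0,"ry": 0,"rz": 0},{"x": 0.985,"y": 0.187,"z": 0,"rx": 0,"ry": 0,"rz": 0},{"x": 0,"y": 0,"z": 0.9,"rx": 0,"ry": 0,"rz": 0},{"x": 0,"y": 0,"z": 0.9,"rx": 0,"ry": 0,"rz": 0},{"x": 0,"y": 0,"z": 0.8,"rx": 0,"ry": 0,"rz": 0},{"x": 0,"y": 0,"z": 0,"rx": 0,"ry": 0,"rz": 0}])

```text
clock: 34.42
tool_pos: [0.5769, -0.3032, 0.0938]
orientation: [179.8, 0.1, -90.2]
force: [0.7, 0.6, -0.4]
opening: 0.0357
gripper_force: 30.0
```

Request:
play_rows(motion=[{"x": 0,"y": 0,"z": 0,"rx": 0,"ry": 0,"rz": 0},{"x": 0,"y": 0,"z": 0,"rx": 0,"ry": 0,"rz": 0},{"x": 0,"y": 0,"z": -0.9,"rx": 0,"ry": 0,"rz": 0},{"x": 0,"y": 0,"z": -0.9,"rx": 0,"ry": 0,"rz": 0},{"x": 0,"y": 0,"z": -0.9,"rx": 0,"ry": 0,"rz": 0},{"x": -1,"y": 0,"z": -0.3,"rx": 0,"ry": 0,"rz": 0},{"x": -1,"y": 0,"z": -0.3,"rx": 0,"ry": 0,"rz": 0},{"x": -1,"y": 0,"z": -0.3,"rx": 0,"ry": 0,"rz": 0},{"x": -1,"y": 0,"z": -0.3,"rx": 0,"ry": 0,"rz": 0}], fingers=0.1)

```text
clock: 35.55
tool_pos: [0.5795, -0.2018, 0.1947]
orientation: [-179.9, -0.0, -90.2]
force: [-0.5, 0.1, 1.1]
opening: 0.0483
gripper_force: 0.0
```

```bash
python3 - <<'E'
from h import *
look(0,'w8')
im,c=look(0,'s8','scene')
for q in quads(im,c): print(q)
E
```

```text
35.55 [ 0.5795 -0.2018  0.1947] [-1.799e+02 -1.000e-02 -9.015e+01] 0.0483 0.0
35.6 [ 0.58   -0.1998  0.1959] [-1.798e+02  1.000e-02 -9.009e+01] 0.0484 0.0
('brown', 371, 140, 99, 86, -8)
('dark', 770, -191, 74, 61, 41)
('dark', 591, -376, 80, 53, 89)
```

View pics/w8b.png

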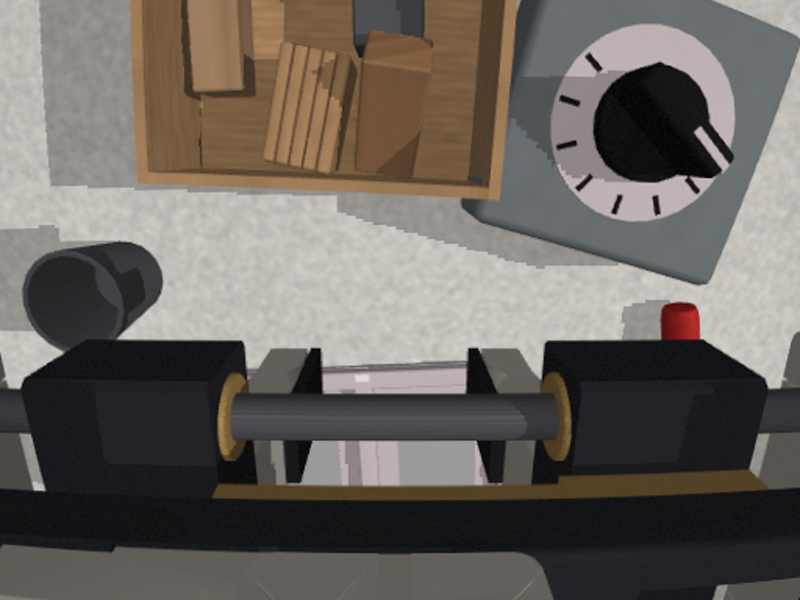

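The picture shows all four offcuts in the box and an empty tray. The seven visible ticks run from (594,62) to (692,185), and the pointer tip is at (718,160), over the first tick.

```bash
python3 - <<'E'
from h import *
from scipy.optimize import least_squares
c=pickle.load(open("pics/w8.pkl","rb"))
t=cast(c,np.array([(692,185),(657,205),(617,204),(584,184),(566,145),(570,100),(594,62)])/1.5625,.0705)[:,:2]
r=least_squares(lambda p:np.hypot(*(t-p[:2]).T)-p[2],[.445,-.285,.045]).x
a=np.degrees(np.unwrap(np.arctan2(*(t-r[:2]).T[::-1])))
print(r,a.round(1))
for z in(.09,.10,.116):
    p=cast(c,[np.array((720,160))/1.5625],z)[0,:2]-r[:2];print(z,p.round(4),np.degrees(np.arctan2(p[1],p[0])).round(1))
E
```

```text
[ 0.44465551 -0.2887497   0.04400633] [135.2 105.7  75.   45.4  14.3 -16.4 -46.4]
0.09 [-0.0336  0.0169] 153.3
0.1 [-0.0272  0.0169] 148.1
0.116 [-0.0169  0.0169] 135.0
```

Request:
play_rows(motion=[{"x": -0.98,"y": 0.33,"z": 0,"rx": 0,"ry": 0,"rz": 0},{"x": -0.98,"y": 0.33,"z": 0,"rx": 0,"ry": 0,"rz": 0},{"x": -0.98,"y": 0.33,"z": 0,"rx": 0,"ry": 0,"rz": 0},{"x": -0.98,"y": 0.33,"z": 0,"rx": 0,"ry": 0,"rz": 0},{"x": -0.98,"y": 0.33,"z": 0,"rx": 0,"ry": 0,"rz": 0},{"x": -0.98,"y": 0.33,"z": 0,"rx": 0,"ry": 0,"rz": 0},{"x": -0.98,"y": 0.33,"z": 0,"rx": 0,"ry": 0,"rz": 0},{"x": -0.98,"y": 0.33,"z": 0,"rx": 0,"ry": 0,"rz": 0},{"x": -0.98,"y": 0.33,"z": 0,"rx": 0,"ry": 0,"rz": 0},{"x": -0.98,"y": 0.33,"z": 0,"rx": 0,"ry": 0,"rz": 0},{"x": -0.98,"y": 0.33,"z": 0,"rx": 0,"ry": 0,"rz": 0},{"x": -0.98,"y": 0.33,"z": 0,"rx": 0,"ry": 0,"rz": 0},{"x": -0.98,"y": 0.33,"z": 0,"rx": 0,"ry": 0,"rz": 0},{"x": -0.98,"y": 0.33,"z": 0,"rx": 0,"ry": 0,"rz": 0},{"x": -0.98,"y": 0.33,"z": 0,"rx": 0,"ry": 0,"rz": 0},{"x": -0.98,"y": 0.33,"z": 0,"rx": 0,"ry": 0,"rz": 0},{"x": -0.98,"y": 0.33,"z": 0,"rx": 0,"ry": 0,"rz": 0},{"x": -0.98,"y": 0.33,"z": 0,"rx": 0,"ry": 0,"rz": 0},{"x": -0.98,"y": 0.33,"z": 0,"rx": 0,"ry": 0,"rz": 0}], fingers=0.2)

```text
clock: 38.02
tool_pos: [0.4239, 0.2641, 0.1939]
orientation: [-180.0, 0.1, -90.2]
force: [1.3, -1.1, 0.0]
opening: 0.0527
gripper_force: 0.0
```

Request:
play_rows(motion=[{"x": -0.98,"y": 0.33,"z": 0,"rx": 0,"ry": 0,"rz": 0},{"x": -0.98,"y": 0.33,"z": 0,"rx": 0,"ry": 0,"rz": 0},{"x": -0.98,"y": 0.33,"z": 0,"rx": 0,"ry": 0,"rz": 0},{"x": 0,"y": 0,"z": 1,"rx": 0,"ry": 0,"rz": 0},{"x": 0,"y": 0,"z": 0,"rx": 0,"ry": 0,"rz": 0}])

```text
clock: 38.65
tool_pos: [0.3987, 0.336, 0.1672]
orientation: [179.9, -0.1, -90.2]
force: [-0.1, -0.4, 0.1]
opening: 0.0526
gripper_force: 0.0
```

```bash
python3 - <<'E'
from h import *
im,c=look(0,'w9')
# tick/pointer check from w8
c=pickle.load(open("pics/w8.pkl","rb"))
for a in (165,135):
    d=np.array([np.cos(np.radians(a)),np.sin(np.radians(a)),0])*.03
    print(a,(proj(c,[[.4447,-.2887,.084]+d,[.4447,-.2887,.116]+d,[.4447,-.2887,.116]])*1.5625).round())
E
```

```text
38.65 [0.3987 0.336  0.1672] [ 1.7991e+02 -1.3000e-01 -9.0160e+01] 0.0526 0.0
165 [[707. 142.]
 [746. 141.]
 [690. 121.]]
135 [[690. 168.]
 [727. 170.]
 [690. 121.]]
```

View pics/w9b.png

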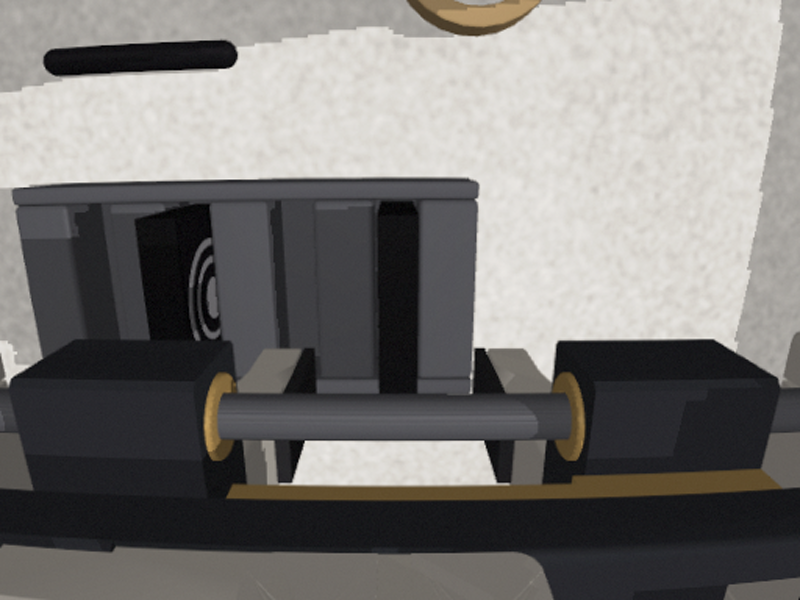

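The rings on the -x face confirm cover B's grille is toward -x. Cover A's top edge spans columns 378–417, centred between the fingers.

Request:
play_rows(motion=[{"x": -0.2,"y": 0,"z": 0.9,"rx": 0,"ry": 0,"rz": 0},{"x": 0,"y": 0,"z": 1,"rx": 0,"ry": 0,"rz": 0},{"x": 0,"y": 0,"z": 0.9,"rx": 0,"ry": 0,"rz": 0},{"x": 0,"y": 0,"z": 0.8,"rx": 0,"ry": 0,"rz": 0},{"x": 0,"y": 0,"z": 0.75,"rx": 0,"ry": 0,"rz": 0},{"x": 0,"y": 0,"z": 0,"rx": 0,"ry": 0,"rz": 0}])

```text
clock: 39.45
tool_pos: [0.3995, 0.3414, 0.0595]
orientation: [180.0, -0.1, -90.2]
force: [0.7, 0.1, 0.5]
opening: 0.0529
gripper_force: 0.0
```

Request:
play_rows(motion=[{"x": 0,"y": 0,"z": 0,"rx": 0,"ry": 0,"rz": 0},{"x": 0,"y": 0,"z": 0,"rx": 0,"ry": 0,"rz": 0},{"x": 0,"y": 0,"z": 0,"rx": 0,"ry": 0,"rz": 0},{"x": 0,"y": 0,"z": 0,"rx": 0,"ry": 0,"rz": 0}], fingers=-1)

```text
clock: 39.95
tool_pos: [0.3993, 0.3421, 0.0599]
orientation: [-180.0, 0.0, -90.2]
force: [0.3, 0.7, 0.7]
opening: 0.0201
gripper_force: 30.0
```

Request:
play_rows(motion=[{"x": 0,"y": 0,"z": -0.6,"rx": 0,"ry": 0,"rz": 0},{"x": 0,"y": 0,"z": -0.9,"rx": 0,"ry": 0,"rz": 0},{"x": 0,"y": 0,"z": -1,"rx": 0,"ry": 0,"rz": 0},{"x": 0,"y": 0,"z": -1,"rx": 0,"ry": 0,"rz": 0},{"x": 0,"y": 0,"z": -1,"rx": 0,"ry": 0,"rz": 0},{"x": 0,"y": 0,"z": 0,"rx": 0,"ry": 0,"rz": 0}])

```text
clock: 40.7
tool_pos: [0.4, 0.343, 0.1748]
orientation: [-179.9, 0.2, -90.1]
force: [-0.4, 0.3, -1.8]
opening: 0.0197
gripper_force: 30.0
```

Request:
play_rows(motion=[{"x": 0.99,"y": -0.95,"z": 0,"rx": 0,"ry": 0,"rz": 0},{"x": 0.99,"y": -0.95,"z": 0,"rx": 0,"ry": 0,"rz": 0},{"x": 0.99,"y": -0.95,"z": 0,"rx": 0,"ry": 0,"rz": 0},{"x": 0.99,"y": -0.95,"z": 0,"rx": 0,"ry": 0,"rz": 0},{"x": 0.99,"y": -0.95,"z": 0,"rx": 0,"ry": 0,"rz": 0},{"x": 0.99,"y": -0.95,"z": 0,"rx": 0,"ry": 0,"rz": 0},{"x": 0.99,"y": -0.95,"z": 0,"rx": 0,"ry": 0,"rz": 0},{"x": 0.99,"y": -0.95,"z": 0,"rx": 0,"ry": 0,"rz": 0},{"x": 0.99,"y": -0.95,"z": 0,"rx": 0,"ry": 0,"rz": 0},{"x": 0.99,"y": -0.95,"z": 0,"rx": 0,"ry": 0,"rz": 0},{"x": 0.99,"y": -0.95,"z": 0,"rx": 0,"ry": 0,"rz": 0},{"x": 0,"y": 0,"z": 0,"rx": 0,"ry": 0,"rz": -0.62}])

```text
clock: 42.2
tool_pos: [0.6602, 0.0669, 0.1704]
orientation: [179.9, -0.0, -87.8]
force: [0.3, 0.7, -1.7]
opening: 0.0199
gripper_force: 30.0
```

Request:
play_rows(motion=[{"x": 0,"y": 0,"z": 0,"rx": 1,"ry": 0,"rz": 0},{"x": 0,"y": 0,"z": 0,"rx": 1,"ry": 0,"rz": 0},{"x": 0,"y": 0,"z": 0,"rx": 1,"ry": 0,"rz": 0},{"x": 0,"y": 0,"z": 0,"rx": 1,"ry": 0,"rz": 0},{"x": 0,"y": 0,"z": 0,"rx": 1,"ry": 0,"rz": 0},{"x": 0,"y": 0,"z": 0,"rx": 1,"ry": 0,"rz": 0},{"x": 0,"y": 0,"z": 0,"rx": 1,"ry": 0,"rz": 0},{"x": 0,"y": 0,"z": 0,"rx": 1,"ry": 0,"rz": 0},{"x": 0,"y": 0,"z": 0,"rx": 1,"ry": 0,"rz": 0},{"x": 0,"y": 0,"z": 0,"rx": 1,"ry": 0,"rz": 0},{"x": 0,"y": 0,"z": 0,"rx": 1,"ry": 0,"rz": 0},{"x": 0,"y": 0,"z": 0,"rx": 0,"ry": 0,"rz": 0},{"x": 0,"y": 0,"z": 0,"rx": 0,"ry": 0,"rz": 0}])

```text
clock: 43.82
tool_pos: [0.7008, 0.0511, 0.2381]
orientation: [-142.9, -2.0, -89.2]
force: [0.5, -0.4, -1.0]
opening: 0.0201
gripper_force: 30.0
```

```bash
cat >> h.py <<'E'
def togo(*targets):
    """tool-axis units from the present pose to each world target in turn, keeping orientation"""
    from plant import ctrl
    o=ctrl.get_obs();R=Ro.from_euler("xyz",o["orientation"],degrees=True).as_matrix();p=o["tool_pos"]
    print(p.round(4),o["orientation"].round(1),"tool z",R[:,2].round(3),"joints",o["joint_pos"].round(0))
    for t in targets: print(t,((np.array(t)-p)@R/.025).round(2)); p=np.array(t)
E
python3 -c "
from h import *
togo([.6605,.070,.09],[.6605,.070,.052])
look(0,'d10','side')
im=cv2.imread('pics/d10.png')[110:300,190:400];cv2.imwrite('pics/d10c.png',cv2.resize(im,None,fx=3,fy=3,interpolation=cv2.INTER_CUBIC))
"
```

```text
[0.7008 0.0511 0.2381] [-142.9   -2.   -89.2] tool z [ 0.603 -0.021 -0.797] joints [  5.   4. -49.  96.  -4. -98.]
[0.6605, 0.07, 0.09] [-0.99  4.83  3.74]
[0.6605, 0.07, 0.052] [-0.05  0.92  1.21]
43.83 [0.7008 0.0511 0.2381] [-142.94   -2.05  -89.24] 0.0201 30.0
```

View pics/d10c.png

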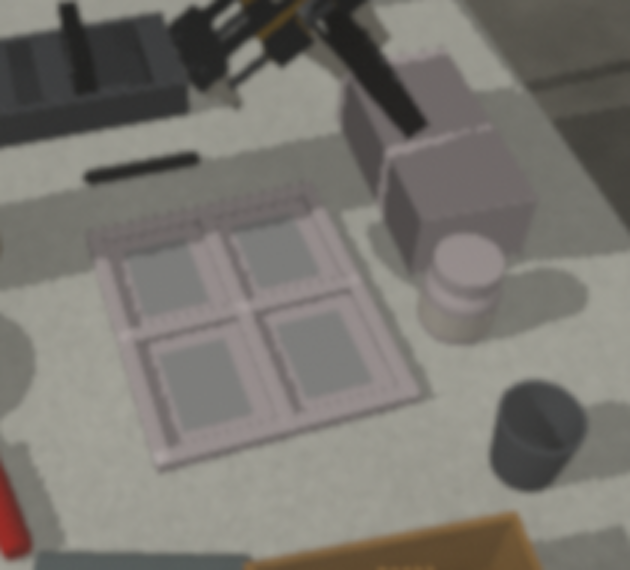

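The cover came out tilted but the arm ran into its wrist limit (j5 near 0), so leaning outward isn't possible. I'll straighten the tool and plan to lean inward over the near pockets. That means regrasping cover A with the hand turned by 180°.

```bash
cat >> h.py <<'E'
def turn(rpy):
    """rotation vector, tool axes, in 4 deg units"""
    from plant import ctrl
    o=ctrl.get_obs();R=Ro.from_euler("xyz",o["orientation"],degrees=True)
    print("turn",(np.degrees((R.inv()*Ro.from_euler("xyz",rpy,degrees=True)).as_rotvec())/4).round(2))
E
python3 -c "
from h import *
turn([180,0,-90])
from plant import ctrl;print(ctrl.get_obs()['joint_pos'])"
```

```text
turn [-9.27 -0.43  0.35]
[  4.9049467    4.47826792 -49.00978789  95.51236792  -4.13184395
 -97.60520833]
```

Request:
play_rows(motion=[{"x": 0,"y": 0,"z": 0,"rx": -1,"ry": 0,"rz": 0},{"x": 0,"y": 0,"z": 0,"rx": -1,"ry": 0,"rz": 0},{"x": 0,"y": 0,"z": 0,"rx": -1,"ry": 0,"rz": 0},{"x": 0,"y": 0,"z": 0,"rx": 0,"ry": 0,"rz": 0}])

```text
clock: 44.38
tool_pos: [0.7357, 0.0282, 0.2728]
orientation: [-144.6, -3.6, -91.1]
force: [0.3, 1.0, -1.4]
opening: 0.0197
gripper_force: 30.0
```

```bash
python3 -c "
from h import *
turn([180,0,-90]);togo([.66,.07,.17])"
```

```text
turn [-8.83 -0.96  0.01]
[0.7357 0.0282 0.2728] [-144.6   -3.6  -91.1] tool z [ 0.578 -0.063 -0.814] joints [ 20.   7. -37.  48. -20. -62.]
[0.66, 0.07, 0.17] [-1.87  4.81  1.49]
```

Request:
play_rows(motion=[{"x": 0,"y": 0,"z": 0,"rx": -0.9,"ry": -0.1,"rz": 0},{"x": 0,"y": 0,"z": 0,"rx": -0.9,"ry": -0.1,"rz": 0},{"x": 0,"y": 0,"z": 0,"rx": -0.9,"ry": -0.1,"rz": 0},{"x": 0,"y": 0,"z": 0,"rx": -0.9,"ry": -0.1,"rz": 0},{"x": 0,"y": 0,"z": 0,"rx": -0.9,"ry": -0.1,"rz": 0},{"x": 0,"y": 0,"z": 0,"rx": -0.9,"ry": -0.1,"rz": 0},{"x": 0,"y": 0,"z": 0,"rx": 0,"ry": 0,"rz": 0}])

```text
clock: 45.25
tool_pos: [0.7365, 0.0229, 0.2727]
orientation: [-166.2, -1.8, -90.4]
force: [0.6, -0.7, -1.8]
opening: 0.0199
gripper_force: 30.0
```

```bash
python3 -c "
from h import *
turn([180,0,-90]);togo([.40,.342,.18])"
```

```text
turn [-3.46 -0.46 -0.05]
[0.7365 0.0229 0.2727] [-166.2   -1.8  -90.4] tool z [ 0.239 -0.032 -0.971] joints [ 20.  17.  -3.   8. -58. -24.]
[0.4, 0.342, 0.18] [-12.78  13.95  -0.02]
```

Request:
play_rows(motion=[{"x": 0,"y": 0,"z": 0,"rx": -0.87,"ry": -0.115,"rz": 0},{"x": 0,"y": 0,"z": 0,"rx": -0.87,"ry": -0.115,"rz": 0},{"x": 0,"y": 0,"z": 0,"rx": -0.87,"ry": -0.115,"rz": 0},{"x": 0,"y": 0,"z": 0,"rx": -0.86,"ry": -0.115,"rz": 0},{"x": -0.22,"y": 0.9,"z": 0.3,"rx": 0,"ry": 0,"rz": 0},{"x": -0.22,"y": 0.9,"z": 0.3,"rx": 0,"ry": 0,"rz": 0},{"x": -0.22,"y": 0.9,"z": 0.3,"rx": 0,"ry": 0,"rz": 0},{"x": -0.22,"y": 0.9,"z": 0.3,"rx": 0,"ry": 0,"rz": 0},{"x": -0.22,"y": 0.9,"z": 0.3,"rx": 0,"ry": 0,"rz": 0},{"x": -0.22,"y": 0.9,"z": 0.3,"rx": 0,"ry": 0,"rz": 0},{"x": -0.22,"y": 0.9,"z": 0.3,"rx": 0,"ry": 0,"rz": 0},{"x": -0.22,"y": 0.9,"z": 0.3,"rx": 0,"ry": 0,"rz": 0},{"x": 0,"y": 0,"z": 0,"rx": 0,"ry": 0,"rz": -1},{"x": 0,"y": 0,"z": 0,"rx": 0,"ry": 0,"rz": -1},{"x": 0,"y": 0,"z": 0,"rx": 0,"ry": 0,"rz": -1},{"x": 0,"y": 0,"z": 0,"rx": 0,"ry": 0,"rz": -1},{"x": 0,"y": 0,"z": 0,"rx": 0,"ry": 0,"rz": -1}])

```text
clock: 47.38
tool_pos: [0.555, 0.0676, 0.2135]
orientation: [-179.9, 0.1, -70.0]
force: [-0.0, 0.5, -1.9]
opening: 0.0196
gripper_force: 30.0
```

Request:
play_rows(motion=[{"x": 0,"y": 0,"z": 0,"rx": 0,"ry": 0,"rz": -1},{"x": 0,"y": 0,"z": 0,"rx": 0,"ry": 0,"rz": -1},{"x": 0,"y": 0,"z": 0,"rx": 0,"ry": 0,"rz": -1},{"x": 0,"y": 0,"z": 0,"rx": 0,"ry": 0,"rz": -1},{"x": 0,"y": 0,"z": 0,"rx": 0,"ry": 0,"rz": -1},{"x": 0,"y": 0,"z": 0,"rx": 0,"ry": 0,"rz": -1},{"x": 0,"y": 0,"z": 0,"rx": 0,"ry": 0,"rz": -1},{"x": 0,"y": 0,"z": 0,"rx": 0,"ry": 0,"rz": -1},{"x": 0,"y": 0,"z": 0,"rx": 0,"ry": 0,"rz": -1},{"x": 0,"y": 0,"z": 0,"rx": 0,"ry": 0,"rz": -1},{"x": 0,"y": 0,"z": 0,"rx": 0,"ry": 0,"rz": -1},{"x": 0,"y": 0,"z": 0,"rx": 0,"ry": 0,"rz": -1},{"x": 0,"y": 0,"z": 0,"rx": 0,"ry": 0,"rz": -1},{"x": 0,"y": 0,"z": 0,"rx": 0,"ry": 0,"rz": -1},{"x": 0,"y": 0,"z": 0,"rx": 0,"ry": 0,"rz": -1},{"x": 0,"y": 0,"z": 0,"rx": 0,"ry": 0,"rz": -1},{"x": 0,"y": 0,"z": 0,"rx": 0,"ry": 0,"rz": -1},{"x": 0,"y": 0,"z": 0,"rx": 0,"ry": 0,"rz": -1},{"x": 0,"y": 0,"z": 0,"rx": 0,"ry": 0,"rz": -1},{"x": 0,"y": 0,"z": 0,"rx": 0,"ry": 0,"rz": -1}])

```text
clock: 49.88
tool_pos: [0.5551, 0.0676, 0.2135]
orientation: [-179.9, -0.1, 10.0]
force: [0.2, 0.4, -1.2]
opening: 0.0198
gripper_force: 30.0
```

```bash
python3 -c "
from h import *
turn([180,0,92.4]);togo([.532,.065,.2])"
```

```text
turn [ -0.    -0.03 -20.6 ]
[0.5551 0.0676 0.2135] [-1.799e+02 -1.000e-01  1.000e+01] tool z [ 0.001  0.001 -1.   ] joints [ 27.  10. -15.  -0. -64.  73.]
[0.532, 0.065, 0.2] [-0.93 -0.06  0.54]
```

Request:
play_rows(motion=[{"x": 0,"y": 0,"z": 0,"rx": 0,"ry": 0,"rz": -1},{"x": 0,"y": 0,"z": 0,"rx": 0,"ry": 0,"rz": -1},{"x": 0,"y": 0,"z": 0,"rx": 0,"ry": 0,"rz": -1},{"x": 0,"y": 0,"z": 0,"rx": 0,"ry": 0,"rz": -1},{"x": 0,"y": 0,"z": 0,"rx": 0,"ry": 0,"rz": -1},{"x": 0,"y": 0,"z": 0,"rx": 0,"ry": 0,"rz": -1},{"x": 0,"y": 0,"z": 0,"rx": 0,"ry": 0,"rz": -1},{"x": 0,"y": 0,"z": 0,"rx": 0,"ry": 0,"rz": -1},{"x": 0,"y": 0,"z": 0,"rx": 0,"ry": 0,"rz": -1},{"x": 0,"y": 0,"z": 0,"rx": 0,"ry": 0,"rz": -1},{"x": 0,"y": 0,"z": 0,"rx": 0,"ry": 0,"rz": -1},{"x": 0,"y": 0,"z": 0,"rx": 0,"ry": 0,"rz": -1},{"x": 0,"y": 0,"z": 0,"rx": 0,"ry": 0,"rz": -1},{"x": 0,"y": 0,"z": 0,"rx": 0,"ry": 0,"rz": -1},{"x": 0,"y": 0,"z": 0,"rx": 0,"ry": 0,"rz": -1},{"x": 0,"y": 0,"z": 0,"rx": 0,"ry": 0,"rz": -1},{"x": 0,"y": 0,"z": 0,"rx": 0,"ry": 0,"rz": -1},{"x": 0,"y": 0,"z": 0,"rx": 0,"ry": 0,"rz": -1},{"x": 0,"y": 0,"z": 0,"rx": 0,"ry": 0,"rz": -1},{"x": 0,"y": 0,"z": 0,"rx": 0,"ry": 0,"rz": -1}])

```text
clock: 52.38
tool_pos: [0.5551, 0.0676, 0.2135]
orientation: [179.9, -0.1, 90.0]
force: [-0.7, 0.2, -1.8]
opening: 0.0195
gripper_force: 30.0
```

Request:
play_rows(motion=[{"x": 0,"y": 0,"z": 0,"rx": 0,"ry": 0,"rz": -0.6},{"x": 0,"y": 0,"z": 0,"rx": 1,"ry": 0,"rz": 0},{"x": 0,"y": 0,"z": 0,"rx": 1,"ry": 0,"rz": 0},{"x": 0,"y": 0,"z": 0,"rx": 1,"ry": 0,"rz": 0},{"x": 0,"y": 0,"z": 0,"rx": 1,"ry": 0,"rz": 0},{"x": 0,"y": 0,"z": 0,"rx": 0,"ry": 0,"rz": 0}])

```text
clock: 53.12
tool_pos: [0.5555, 0.0677, 0.2121]
orientation: [-163.9, -0.0, 92.2]
force: [-0.7, -0.2, -2.2]
opening: 0.0198
gripper_force: 30.0
```

```bash
python3 -c "
from h import *
togo([.532,.065,.2])"
```

```text
[0.5555 0.0677 0.2121] [-163.9   -0.    92.2] tool z [-0.277 -0.01  -0.961] joints [ 23.  21.  -1.  -6. -84. 161.]
[0.532, 0.065, 0.2] [-0.07 -0.77  0.73]
```

Request:
play_rows(motion=[{"x": 0,"y": 0,"z": 0,"rx": 1,"ry": 0,"rz": 0},{"x": 0,"y": 0,"z": 0,"rx": 1,"ry": 0,"rz": 0},{"x": 0,"y": 0,"z": 0,"rx": 1,"ry": 0,"rz": 0},{"x": 0,"y": 0,"z": 0,"rx": 1,"ry": 0,"rz": 0},{"x": 0,"y": 0,"z": 0,"rx": 0,"ry": 0,"rz": 0}])

```text
clock: 53.75
tool_pos: [0.5549, 0.0686, 0.2121]
orientation: [-147.9, -0.1, 92.3]
force: [-0.3, -0.1, -2.2]
opening: 0.0195
gripper_force: 30.0
```

```bash
python3 -c "
from h import *
togo([.532,.065,.2]);turn([-138,0,92.4])"
```

```text
[0.5549 0.0686 0.2121] [-1.479e+02 -1.000e-01  9.230e+01] tool z [-0.531 -0.019 -0.847] joints [  20.   31.   12.  -10. -101.  163.]
[0.532, 0.065, 0.2] [-0.11 -0.52  0.9 ]
turn [ 2.48 -0.04 -0.01]
```

Request:
play_rows(motion=[{"x": 0,"y": 0,"z": 0,"rx": 0.9,"ry": 0,"rz": 0},{"x": 0,"y": 0,"z": 0,"rx": 0.8,"ry": 0,"rz": 0},{"x": 0,"y": 0,"z": 0,"rx": 0.8,"ry": 0,"rz": 0},{"x": 0,"y": 0,"z": 0,"rx": 0,"ry": 0,"rz": 0}])

```text
clock: 54.25
tool_pos: [0.5547, 0.0692, 0.2127]
orientation: [-138.0, -0.2, 92.3]
force: [-0.9, 0.3, -2.0]
opening: 0.02
gripper_force: 30.0
```

```bash
python3 -c "
from h import *
togo([.530,.065,.10],[.530,.065,.054])"
```

```text
[0.5547 0.0692 0.2127] [-138.    -0.2   92.3] tool z [-0.669 -0.024 -0.743] joints [  19.   37.   19.  -12. -112.  163.]
[0.53, 0.065, 0.1] [-0.15  2.28  4.01]
[0.53, 0.065, 0.054] [-0.01  1.23  1.37]
```

Move to .10 in 5 rows, then down to .054 in 3.

Request:
play_rows(motion=[{"x": -0.03,"y": 0.456,"z": 0.8,"rx": 0,"ry": 0,"rz": 0},{"x": -0.03,"y": 0.456,"z": 0.8,"rx": 0,"ry": 0,"rz": 0},{"x": -0.03,"y": 0.456,"z": 0.8,"rx": 0,"ry": 0,"rz": 0},{"x": -0.03,"y": 0.456,"z": 0.8,"rx": 0,"ry": 0,"rz": 0},{"x": -0.03,"y": 0.456,"z": 0.8,"rx": 0,"ry": 0,"rz": 0},{"x": 0,"y": 0.41,"z": 0.46,"rx": 0,"ry": 0,"rz": 0},{"x": 0,"y": 0.41,"z": 0.46,"rx": 0,"ry": 0,"rz": 0},{"x": 0,"y": 0.41,"z": 0.45,"rx": 0,"ry": 0,"rz": 0},{"x": 0,"y": 0,"z": 0,"rx": 0,"ry": 0,"rz": 0}])

```text
clock: 55.38
tool_pos: [0.5315, 0.0659, 0.0549]
orientation: [-138.1, -0.3, 92.4]
force: [2.4, 0.3, -0.4]
opening: 0.0198
gripper_force: 30.0
```

```bash
python3 -c "
from h import *
togo([.530,.065,.053])
look(0,'d11','side')
im=cv2.imread('pics/d11.png')[130:290,190:400];cv2.imwrite('pics/d11c.png',cv2.resize(im,None,fx=3.5,fy=3.5,interpolation=cv2.INTER_CUBIC))"
```

```text
[0.5315 0.0659 0.0549] [-138.1   -0.3   92.4] tool z [-0.668 -0.024 -0.744] joints [ 19.  43.   7. -11. -95. 167.]
[0.53, 0.065, 0.053] [-0.03  0.01  0.1 ]
55.38 [0.5315 0.0659 0.0549] [-138.05   -0.31   92.39] 0.0198 30.0
```

View pics/d11c.png

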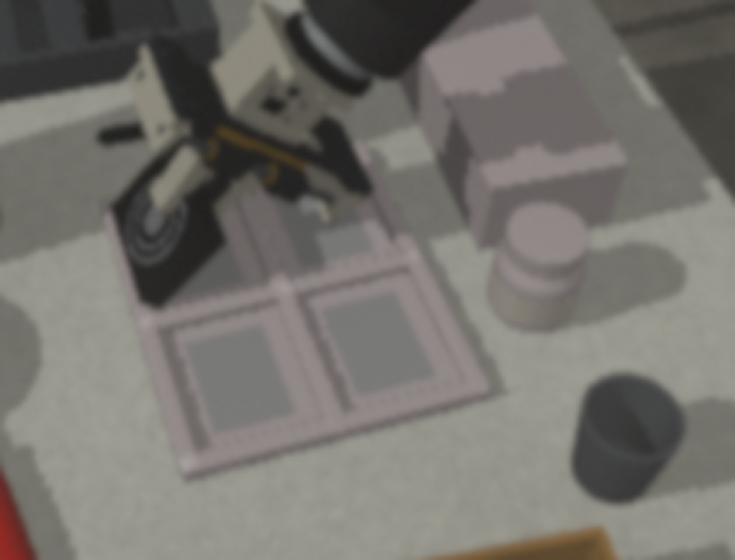

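The cover (130–220, 195–305) is tilted with its rings up over pocket1, and its lower edge is touching the -x rib. I'll nudge it inward, release and back out.

Request:
play_rows(motion=[{"x": 0,"y": 0.19,"z": -0.06,"rx": 0,"ry": 0,"rz": 0},{"x": 0,"y": 0,"z": 0,"rx": 0,"ry": 0,"rz": 0}])

```text
clock: 55.68
tool_pos: [0.5343, 0.0661, 0.0525]
orientation: [-137.8, -0.3, 92.3]
force: [-0.3, -0.9, -1.6]
opening: 0.0198
gripper_force: 30.0
```

Request:
play_rows(motion=[{"x": 0,"y": 0,"z": 0,"rx": 0,"ry": 0,"rz": 0},{"x": 0,"y": 0,"z": 0,"rx": 0,"ry": 0,"rz": 0},{"x": 0,"y": 0,"z": -0.5,"rx": 0,"ry": 0,"rz": 0},{"x": 0,"y": 0,"z": -1,"rx": 0,"ry": 0,"rz": 0},{"x": 0,"y": 0,"z": -1,"rx": 0,"ry": 0,"rz": 0},{"x": 0,"y": -0.4,"z": -0.9,"rx": 0,"ry": 0,"rz": 0},{"x": 0,"y": -0.4,"z": -0.9,"rx": 0,"ry": 0,"rz": 0}], fingers=-0.28)

```text
clock: 56.55
tool_pos: [0.5924, 0.0677, 0.1477]
orientation: [-137.9, -0.3, 92.3]
force: [-0.8, -0.8, -0.0]
opening: 0.0314
gripper_force: 0.0
```

```bash
python3 -c "
from h import *
togo([.53,.065,.2]);turn([180,0,90])
look(0,'d12','side')
look(0,'s12','scene')
a=cv2.imread('pics/d12.png')[130:290,190:360];b=cv2.imread('pics/s12.png')[155:275,190:330]
cv2.imwrite('pics/c12.png',np.hstack([cv2.resize(a,(425,400),interpolation=cv2.INTER_CUBIC),cv2.resize(b,(375,400),interpolation=cv2.INTER_CUBIC)]))"
```

```text
[0.5924 0.0677 0.1477] [-137.9   -0.3   92.3] tool z [-0.67  -0.023 -0.742] joints [  18.   43.   21.  -11. -109.  165.]
[0.53, 0.065, 0.2] [ 0.01 -3.26  0.12]
turn [-10.52   0.14   0.59]
56.55 [0.5924 0.0677 0.1477] [-137.91   -0.33   92.34] 0.0314 0.0
56.6 [0.5942 0.0675 0.1509] [-138.18   -0.32   92.37] 0.0314 0.0
```

View pics/c12.png

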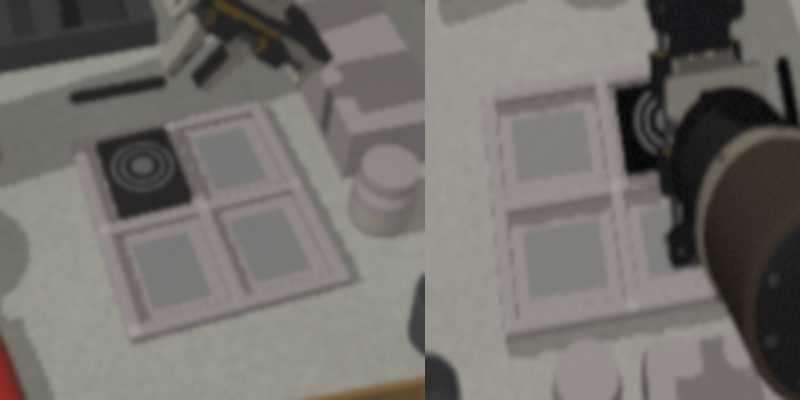

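Cover A lies flat in pocket1 with its rings up. For cover B I'll straighten the tool and turn it back to yaw -90.

Request:
play_rows(motion=[{"x": 0,"y": 0,"z": 0,"rx": -0.956,"ry": 0,"rz": 0},{"x": 0,"y": 0,"z": 0,"rx": -0.956,"ry": 0,"rz": 0},{"x": 0,"y": 0,"z": 0,"rx": -0.956,"ry": 0,"rz": 0},{"x": 0,"y": 0,"z": 0,"rx": -0.956,"ry": 0,"rz": 0},{"x": 0,"y": 0,"z": 0,"rx": -0.956,"ry": 0,"rz": 0},{"x": 0,"y": 0,"z": 0,"rx": -0.956,"ry": 0,"rz": 0},{"x": 0,"y": 0,"z": 0,"rx": -0.956,"ry": 0,"rz": 0},{"x": 0,"y": 0,"z": 0,"rx": -0.956,"ry": 0,"rz": 0},{"x": 0,"y": 0,"z": 0,"rx": -0.956,"ry": 0,"rz": 0},{"x": 0,"y": 0,"z": 0,"rx": -0.956,"ry": 0,"rz": 0},{"x": 0,"y": 0,"z": 0,"rx": -0.956,"ry": 0,"rz": 0},{"x": 0,"y": 0,"z": -0.6,"rx": 0,"ry": 0,"rz": 1},{"x": 0,"y": 0,"z": -0.6,"rx": 0,"ry": 0,"rz": 1},{"x": 0,"y": 0,"z": -0.6,"rx": 0,"ry": 0,"rz": 1},{"x": 0,"y": 0,"z": 0,"rx": 0,"ry": 0,"rz": 1},{"x": 0,"y": 0,"z": 0,"rx": 0,"ry": 0,"rz": 1},{"x": 0,"y": 0,"z": 0,"rx": 0,"ry": 0,"rz": 1},{"x": 0,"y": 0,"z": 0,"rx": 0,"ry": 0,"rz": 1},{"x": 0,"y": 0,"z": 0,"rx": 0,"ry": 0,"rz": 1},{"x": 0,"y": 0,"z": 0,"rx": 0,"ry": 0,"rz": 1}], fingers=0.2)

```text
clock: 59.15
tool_pos: [0.5916, 0.0675, 0.1915]
orientation: [-179.8, -0.2, 56.2]
force: [-0.3, -0.4, -0.4]
opening: 0.0526
gripper_force: 0.0
```

Request:
play_rows(motion=[{"x": 0,"y": 0,"z": 0,"rx": 0,"ry": 0,"rz": 1},{"x": 0,"y": 0,"z": 0,"rx": 0,"ry": 0,"rz": 1},{"x": 0,"y": 0,"z": 0,"rx": 0,"ry": 0,"rz": 1},{"x": 0,"y": 0,"z": 0,"rx": 0,"ry": 0,"rz": 1},{"x": 0,"y": 0,"z": 0,"rx": 0,"ry": 0,"rz": 1},{"x": 0,"y": 0,"z": 0,"rx": 0,"ry": 0,"rz": 1},{"x": 0,"y": 0,"z": 0,"rx": 0,"ry": 0,"rz": 1},{"x": 0,"y": 0,"z": 0,"rx": 0,"ry": 0,"rz": 1},{"x": 0,"y": 0,"z": 0,"rx": 0,"ry": 0,"rz": 1},{"x": 0,"y": 0,"z": 0,"rx": 0,"ry": 0,"rz": 1},{"x": 0,"y": 0,"z": 0,"rx": 0,"ry": 0,"rz": 1},{"x": 0,"y": 0,"z": 0,"rx": 0,"ry": 0,"rz": 1},{"x": 0,"y": 0,"z": 0,"rx": 0,"ry": 0,"rz": 1},{"x": 0,"y": 0,"z": 0,"rx": 0,"ry": 0,"rz": 1},{"x": 0,"y": 0,"z": 0,"rx": 0,"ry": 0,"rz": 1},{"x": 0,"y": 0,"z": 0,"rx": 0,"ry": 0,"rz": 1},{"x": 0,"y": 0,"z": 0,"rx": 0,"ry": 0,"rz": 1},{"x": 0,"y": 0,"z": 0,"rx": 0,"ry": 0,"rz": 1},{"x": 0,"y": 0,"z": 0,"rx": 0,"ry": 0,"rz": 1},{"x": 0,"y": 0,"z": 0,"rx": 0,"ry": 0,"rz": 1}])

```text
clock: 61.65
tool_pos: [0.5916, 0.0675, 0.1915]
orientation: [-179.7, 0.2, -23.8]
force: [-0.3, -0.0, 0.3]
opening: 0.0528
gripper_force: 0.0
```

Request:
play_rows(motion=[{"x": 0,"y": 0,"z": 0,"rx": 0,"ry": 0,"rz": 1},{"x": 0,"y": 0,"z": 0,"rx": 0,"ry": 0,"rz": 1},{"x": 0,"y": 0,"z": 0,"rx": 0,"ry": 0,"rz": 1},{"x": 0,"y": 0,"z": 0,"rx": 0,"ry": 0,"rz": 1},{"x": 0,"y": 0,"z": 0,"rx": 0,"ry": 0,"rz": 1},{"x": 0,"y": 0,"z": 0,"rx": 0,"ry": 0,"rz": 1},{"x": 0,"y": 0,"z": 0,"rx": 0,"ry": 0,"rz": 1},{"x": 0,"y": 0,"z": 0,"rx": 0,"ry": 0,"rz": 1},{"x": 0,"y": 0,"z": 0,"rx": 0,"ry": 0,"rz": 1},{"x": 0,"y": 0,"z": 0,"rx": 0,"ry": 0,"rz": 1},{"x": 0,"y": 0,"z": 0,"rx": 0,"ry": 0,"rz": 1},{"x": 0,"y": 0,"z": 0,"rx": 0,"ry": 0,"rz": 1},{"x": 0,"y": 0,"z": 0,"rx": 0,"ry": 0,"rz": 1},{"x": 0,"y": 0,"z": 0,"rx": 0,"ry": 0,"rz": 1},{"x": 0,"y": 0,"z": 0,"rx": 0,"ry": 0,"rz": 1},{"x": 0,"y": 0,"z": 0,"rx": 0,"ry": 0,"rz": 1}])

```text
clock: 63.65
tool_pos: [0.5916, 0.0675, 0.1915]
orientation: [179.9, 0.3, -87.8]
force: [1.1, 0.1, 0.1]
opening: 0.0522
gripper_force: 0.0
```

```bash
python3 -c "
from h import *
turn([180,0,-90]);togo([.514,.342,.17],[.514,.342,.0595])"
```

```text
turn [0.01 0.09 0.55]
[0.5916 0.0675 0.1915] [179.9   0.3 -87.8] tool z [-0.001  0.006 -1.   ] joints [ 25.  15. -12.  -0. -63. -23.]
[0.514, 0.342, 0.17] [-11.09   2.68   0.93]
[0.514, 0.342, 0.0595] [ 0.03 -0.    4.42]
```

Request:
play_rows(motion=[{"x": 0,"y": 0,"z": 0,"rx": 0,"ry": 0.09,"rz": 0.55},{"x": -1,"y": 0.282,"z": 0.078,"rx": 0,"ry": 0,"rz": 0},{"x": -1,"y": 0.282,"z": 0.078,"rx": 0,"ry": 0,"rz": 0},{"x": -1,"y": 0.282,"z": 0.078,"rx": 0,"ry": 0,"rz": 0},{"x": -1,"y": 0.282,"z": 0.078,"rx": 0,"ry": 0,"rz": 0},{"x": -1,"y": 0.282,"z": 0.078,"rx": 0,"ry": 0,"rz": 0},{"x": -1,"y": 0.282,"z": 0.078,"rx": 0,"ry": 0,"rz": 0},{"x": -1,"y": 0.282,"z": 0.078,"rx": 0,"ry": 0,"rz": 0},{"x": -1,"y": 0.282,"z": 0.078,"rx": 0,"ry": 0,"rz": 0},{"x": -1,"y": 0.282,"z": 0.078,"rx": 0,"ry": 0,"rz": 0},{"x": -1,"y": 0.282,"z": 0.078,"rx": 0,"ry": 0,"rz": 0},{"x": -1,"y": 0.282,"z": 0.078,"rx": 0,"ry": 0,"rz": 0},{"x": 0,"y": 0,"z": 0.88,"rx": 0,"ry": 0,"rz": 0},{"x": 0,"y": 0,"z": 0.88,"rx": 0,"ry": 0,"rz": 0},{"x": 0,"y": 0,"z": 0.88,"rx": 0,"ry": 0,"rz": 0},{"x": 0,"y": 0,"z": 0.88,"rx": 0,"ry": 0,"rz": 0},{"x": 0,"y": 0,"z": 0.88,"rx": 0,"ry": 0,"rz": 0},{"x": 0,"y": 0,"z": 0,"rx": 0,"ry": 0,"rz": 0}])

```text
clock: 65.9
tool_pos: [0.5125, 0.3417, 0.0582]
orientation: [179.8, -0.2, -89.9]
force: [0.5, -0.1, 0.5]
opening: 0.0523
gripper_force: 0.0
```

Request:
play_rows(motion=[{"x": 0,"y": 0,"z": 0,"rx": 0,"ry": 0,"rz": 0},{"x": 0,"y": 0,"z": 0,"rx": 0,"ry": 0,"rz": 0},{"x": 0,"y": 0,"z": 0,"rx": 0,"ry": 0,"rz": 0},{"x": 0,"y": 0,"z": 0,"rx": 0,"ry": 0,"rz": 0}], fingers=-1)

```text
clock: 66.4
tool_pos: [0.5136, 0.3426, 0.0603]
orientation: [180.0, 0.0, -89.9]
force: [1.2, -0.2, 2.0]
opening: 0.0197
gripper_force: 30.0
```

Request:
play_rows(motion=[{"x": 0,"y": 0,"z": -0.6,"rx": 0,"ry": 0,"rz": 0},{"x": 0,"y": 0,"z": -0.9,"rx": 0,"ry": 0,"rz": 0},{"x": 0,"y": 0,"z": -1,"rx": 0,"ry": 0,"rz": 0},{"x": 0,"y": 0,"z": -1,"rx": 0,"ry": 0,"rz": 0},{"x": 0,"y": 0,"z": -1,"rx": 0,"ry": 0,"rz": 0},{"x": 0,"y": 0,"z": -0.5,"rx": 0,"ry": 0,"rz": 0},{"x": 0,"y": 0,"z": 0,"rx": 0,"ry": 0,"rz": 0}])

```text
clock: 67.28
tool_pos: [0.5137, 0.3427, 0.1858]
orientation: [-180.0, 0.1, -89.9]
force: [0.4, -0.6, -2.7]
opening: 0.0196
gripper_force: 30.0
```

```bash
python3 -c "
from h import *
togo([.56,-.056,.21])"
```

```text
[0.5137 0.3427 0.1858] [-1.80e+02  1.00e-01 -8.99e+01] tool z [ 0.     0.001 -1.   ] joints [ 52.  17. -10.  -0. -63. -52.]
[0.56, -0.056, 0.21] [15.95 -1.81 -0.99]
```

Request:
play_rows(motion=[{"x": 0.997,"y": -0.113,"z": -0.06,"rx": 0,"ry": 0,"rz": 0},{"x": 0.997,"y": -0.113,"z": -0.06,"rx": 0,"ry": 0,"rz": 0},{"x": 0.997,"y": -0.113,"z": -0.06,"rx": 0,"ry": 0,"rz": 0},{"x": 0.997,"y": -0.113,"z": -0.06,"rx": 0,"ry": 0,"rz": 0},{"x": 0.997,"y": -0.113,"z": -0.06,"rx": 0,"ry": 0,"rz": 0},{"x": 0.997,"y": -0.113,"z": -0.06,"rx": 0,"ry": 0,"rz": 0},{"x": 0.997,"y": -0.113,"z": -0.06,"rx": 0,"ry": 0,"rz": 0},{"x": 0.997,"y": -0.113,"z": -0.06,"rx": 0,"ry": 0,"rz": 0},{"x": 0.997,"y": -0.113,"z": -0.06,"rx": 0,"ry": 0,"rz": 0},{"x": 0.997,"y": -0.113,"z": -0.06,"rx": 0,"ry": 0,"rz": 0},{"x": 0.997,"y": -0.113,"z": -0.06,"rx": 0,"ry": 0,"rz": 0},{"x": 0.997,"y": -0.113,"z": -0.06,"rx": 0,"ry": 0,"rz": 0},{"x": 0.997,"y": -0.113,"z": -0.06,"rx": 0,"ry": 0,"rz": 0},{"x": 0.997,"y": -0.113,"z": -0.06,"rx": 0,"ry": 0,"rz": 0},{"x": 0.997,"y": -0.113,"z": -0.06,"rx": 0,"ry": 0,"rz": 0},{"x": 0.997,"y": -0.113,"z": -0.06,"rx": 0,"ry": 0,"rz": 0},{"x": 0,"y": 0,"z": 0,"rx": 0,"ry": 0,"rz": -0.57}])

```text
clock: 69.4
tool_pos: [0.5594, -0.0587, 0.209]
orientation: [179.9, -0.0, -87.7]
force: [-0.2, -0.1, -2.5]
opening: 0.02
gripper_force: 30.0
```

Request:
play_rows(motion=[{"x": 0,"y": 0,"z": 0,"rx": -1,"ry": 0,"rz": 0},{"x": 0,"y": 0,"z": 0,"rx": -1,"ry": 0,"rz": 0},{"x": 0,"y": 0,"z": 0,"rx": -1,"ry": 0,"rz": 0},{"x": 0,"y": 0,"z": 0,"rx": -1,"ry": 0,"rz": 0},{"x": 0,"y": 0,"z": 0,"rx": -1,"ry": 0,"rz": 0},{"x": 0,"y": 0,"z": 0,"rx": -1,"ry": 0,"rz": 0},{"x": 0,"y": 0,"z": 0,"rx": -1,"ry": 0,"rz": 0},{"x": 0,"y": 0,"z": 0,"rx": -1,"ry": 0,"rz": 0},{"x": 0,"y": 0,"z": 0,"rx": -1,"ry": 0,"rz": 0},{"x": 0,"y": 0,"z": 0,"rx": -1,"ry": 0,"rz": 0},{"x": 0,"y": 0,"z": 0,"rx": -0.5,"ry": 0,"rz": 0},{"x": 0,"y": 0,"z": 0,"rx": 0,"ry": 0,"rz": 0}])

```text
clock: 70.9
tool_pos: [0.5597, -0.0567, 0.2079]
orientation: [137.9, -0.0, -87.6]
force: [-0.5, 0.3, -1.5]
opening: 0.0196
gripper_force: 30.0
```

```bash
python3 -c "
from h import *
togo([.5405,-.057,.10],[.5405,-.057,.0545])"
```

```text
[ 0.5597 -0.0567  0.2079] [137.9  -0.  -87.6] tool z [-0.67  -0.028 -0.742] joints [  10.   38.   16.   -6. -110.   -8.]
[0.5405, -0.057, 0.1] [-0.02 -2.32  3.72]
[0.5405, -0.057, 0.0545] [-0.   -1.22  1.35]
```

Request:
play_rows(motion=[{"x": 0,"y": -0.464,"z": 0.744,"rx": 0,"ry": 0,"rz": 0},{"x": 0,"y": -0.464,"z": 0.744,"rx": 0,"ry": 0,"rz": 0},{"x": 0,"y": -0.464,"z": 0.744,"rx": 0,"ry": 0,"rz": 0},{"x": 0,"y": -0.464,"z": 0.744,"rx": 0,"ry": 0,"rz": 0},{"x": 0,"y": -0.464,"z": 0.744,"rx": 0,"ry": 0,"rz": 0},{"x": 0,"y": -0.407,"z": 0.45,"rx": 0,"ry": 0,"rz": 0},{"x": 0,"y": -0.407,"z": 0.45,"rx": 0,"ry": 0,"rz": 0},{"x": 0,"y": -0.407,"z": 0.45,"rx": 0,"ry": 0,"rz": 0},{"x": 0,"y": 0,"z": 0,"rx": 0,"ry": 0,"rz": 0}])

```text
clock: 72.03
tool_pos: [0.5404, -0.0572, 0.0545]
orientation: [137.9, -0.0, -87.6]
force: [-0.2, 0.1, -1.4]
opening: 0.0197
gripper_force: 30.0
```

```bash
python3 -c "
from h import *
togo([.5395,-.057,.0525])"
```

```text
[ 0.5404 -0.0572  0.0545] [137.9  -0.  -87.6] tool z [-0.67  -0.029 -0.742] joints [ 11.  44.   6.  -5. -94.  -6.]
[0.5395, -0.057, 0.0525] [-0.01 -0.03  0.08]
```

Request:
play_rows(motion=[{"x": 0,"y": -0.03,"z": 0.08,"rx": 0,"ry": 0,"rz": 0},{"x": 0,"y": 0,"z": 0,"rx": 0,"ry": 0,"rz": 0}])

```text
clock: 72.28
tool_pos: [0.54, -0.0571, 0.0538]
orientation: [138.0, -0.0, -87.6]
force: [-0.4, 0.1, -1.8]
opening: 0.0197
gripper_force: 30.0
```

Request:
play_rows(motion=[{"x": 0,"y": 0,"z": 0,"rx": 0,"ry": 0,"rz": 0},{"x": 0,"y": 0,"z": 0,"rx": 0,"ry": 0,"rz": 0},{"x": 0,"y": 0,"z": -0.5,"rx": 0,"ry": 0,"rz": 0},{"x": 0,"y": 0,"z": -1,"rx": 0,"ry": 0,"rz": 0},{"x": 0,"y": 0,"z": -1,"rx": 0,"ry": 0,"rz": 0},{"x": 0,"y": 0.4,"z": -0.9,"rx": 0,"ry": 0,"rz": 0},{"x": 0,"y": 0.4,"z": -0.9,"rx": 0,"ry": 0,"rz": 0},{"x": 0,"y": 0,"z": 0,"rx": 1,"ry": 0,"rz": 0},{"x": 0,"y": 0,"z": 0,"rx": 1,"ry": 0,"rz": 0},{"x": 0,"y": 0,"z": 0,"rx": 1,"ry": 0,"rz": 0},{"x": 0,"y": 0,"z": 0,"rx": 1,"ry": 0,"rz": 0},{"x": 0,"y": 0,"z": 0,"rx": 1,"ry": 0,"rz": 0},{"x": 0,"y": 0,"z": 0,"rx": 1,"ry": 0,"rz": 0},{"x": 0,"y": 0,"z": 0,"rx": 1,"ry": 0,"rz": 0},{"x": 0,"y": 0,"z": 0,"rx": 1,"ry": 0,"rz": 0},{"x": 0,"y": 0,"z": 0,"rx": 1,"ry": 0,"rz": 0},{"x": 0,"y": 0,"z": 0,"rx": 1,"ry": 0,"rz": 0},{"x": 0,"y": 0,"z": 0,"rx": 0.5,"ry": 0,"rz": 0},{"x": 0,"y": 0,"z": 0,"rx": 0,"ry": 0,"rz": 0}], fingers=-0.28)

```text
clock: 74.65
tool_pos: [0.5968, -0.0548, 0.1481]
orientation: [-180.0, -0.0, -87.6]
force: [-0.0, -0.3, 0.2]
opening: 0.0313
gripper_force: 0.0
```

```bash
cat >> h.py <<'E'
def covers(im,c,z=.024):
    g=cv2.cvtColor(im,cv2.COLOR_BGR2GRAY)
    m=cv2.morphologyEx((g<60).astype(np.uint8),cv2.MORPH_CLOSE,np.ones((7,7)))
    for ct in cv2.findContours(m,cv2.RETR_EXTERNAL,cv2.CHAIN_APPROX_NONE)[0]:
        if cv2.contourArea(ct)>300:
            r=cv2.minAreaRect((cast(c,ct.reshape(-1,2),z)[:,:2]*1000).astype(np.float32))
            if .45<r[0][0]/1000<.75 and abs(r[0][1])<160: print(np.round(r[0]),np.round(r[1]),round(r[2]))
E
python3 -c "
from h import *
turn([180,0,-90]);togo([.445,-.289,.2])
for n,k in(('side','d13'),('scene','s13')):
    im,c=look(0,k,n);covers(im,c)
a=cv2.imread('pics/d13.png')[130:290,190:360];b=cv2.imread('pics/s13.png')[155:275,190:330]
cv2.imwrite('pics/c13.png',np.hstack([cv2.resize(a,(425,400),interpolation=cv2.INTER_CUBIC),cv2.resize(b,(375,400),interpolation=cv2.INTER_CUBIC)]))"
```

```text
turn [-0.   -0.    0.61]
[ 0.5968 -0.0548  0.1481] [-180.    -0.   -87.6] tool z [ 0. -0. -1.] joints [ 13.  17. -15.   0. -58. -11.]
[0.445, -0.289, 0.2] [ 9.1   6.46 -2.07]
74.65 [ 0.5968 -0.0548  0.1481] [-1.7999e+02 -2.0000e-02 -8.7570e+01] 0.0313 0.0
74.7 [ 0.5972 -0.0547  0.1478] [ 1.7997e+02 -2.0000e-02 -8.7570e+01] 0.0319 0.0
[540.   3.] [113. 222.] 2
```

View pics/c13.png

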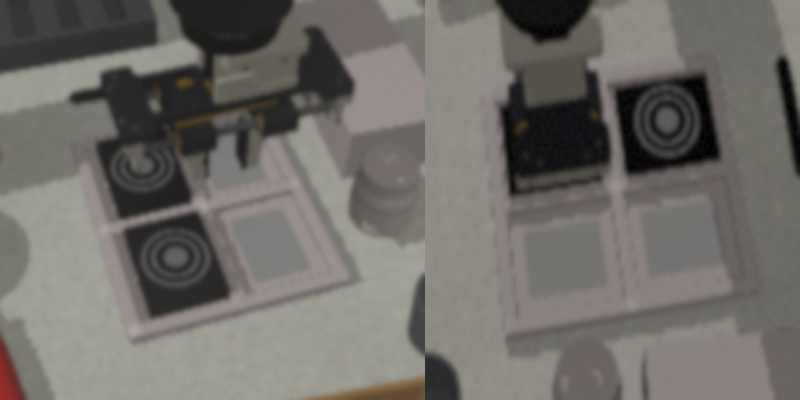

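Both covers lie flat with their rings up, in pocket1 and pocket0. Now I'll get a camera view straight above the knob.

Request:
play_rows(motion=[{"x": 0,"y": 0,"z": -0.5,"rx": 0,"ry": 0,"rz": 0.6},{"x": 0.825,"y": 0.76,"z": -0.5,"rx": 0,"ry": 0,"rz": 0},{"x": 0.825,"y": 0.76,"z": -0.5,"rx": 0,"ry": 0,"rz": 0},{"x": 0.825,"y": 0.76,"z": -0.5,"rx": 0,"ry": 0,"rz": 0},{"x": 0.825,"y": 0.76,"z": -0.5,"rx": 0,"ry": 0,"rz": 0},{"x": 0.825,"y": 0.76,"z": -0.5,"rx": 0,"ry": 0,"rz": 0},{"x": 0.825,"y": 0.76,"z": -0.5,"rx": 0,"ry": 0,"rz": 0},{"x": 0.825,"y": 0.76,"z": -0.5,"rx": 0,"ry": 0,"rz": 0},{"x": 0.825,"y": 0.76,"z": -0.5,"rx": 0,"ry": 0,"rz": 0},{"x": 0,"y": 0,"z": 0,"rx": 0,"ry": 0,"rz": 0}])

```text
clock: 76.0
tool_pos: [0.4436, -0.2215, 0.2612]
orientation: [-179.9, -0.0, -90.1]
force: [0.1, 0.2, 0.2]
opening: 0.0318
gripper_force: 0.0
```

```bash
python3 -c "
from h import *
im,c=look(0,'w14')
p=proj(c,[[.445,-.289,.07]])[0];print(p)
u,v=p.round().astype(int);u0=max(u-60,0);v0=max(v-60,0);print(u0,v0)
cr=cv2.resize(im[v0:v0+120,u0:u0+120],(600,600),interpolation=cv2.INTER_CUBIC)
cv2.imwrite('pics/w14c.png',(255*(cr/255.)**.6).astype(np.uint8))
for n,k in(('side','d14'),('scene','s14')):
    im,c=look(0,k,n);covers(im,c)
"
```

```text
76.0 [ 0.4436 -0.2215  0.2612] [-1.799e+02 -5.000e-02 -9.011e+01] 0.0318 0.0
[251.44030947 102.01138068]
191 42
76.05 [ 0.4441 -0.2208  0.2604] [-1.7994e+02 -2.0000e-02 -9.0100e+01] 0.0316 0.0
76.1 [ 0.4444 -0.2203  0.2598] [-1.800e+02 -1.000e-02 -9.006e+01] 0.0315 0.0
[557. -58.] [86. 98.] 3
[552.  65.] [ 85. 100.] 3
```

View pics/w14c.png

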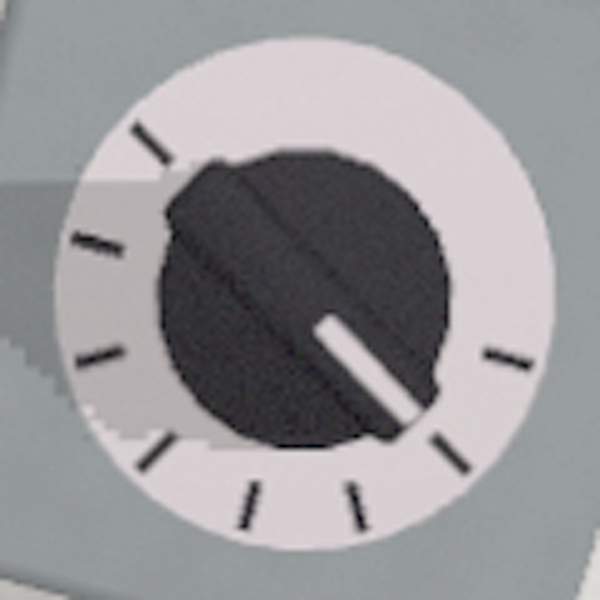

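The pointer is at the second tick (412,415 from centre 304,293), which is about 135° in the world frame. Two clicks clockwise is 60°.

Request:
play_rows(motion=[{"x": 0.927,"y": 0,"z": 0,"rx": 0,"ry": 0,"rz": 0},{"x": 0.927,"y": 0,"z": 0,"rx": 0,"ry": 0,"rz": 0},{"x": 0.927,"y": 0,"z": 0,"rx": 0,"ry": 0,"rz": 0},{"x": 0,"y": 0,"z": 0.42,"rx": 0,"ry": 0,"rz": -0.935},{"x": 0,"y": 0,"z": 0.42,"rx": 0,"ry": 0,"rz": -0.935},{"x": 0,"y": 0,"z": 0.42,"rx": 0,"ry": 0,"rz": -0.935},{"x": 0,"y": 0,"z": 0.42,"rx": 0,"ry": 0,"rz": -0.935},{"x": 0,"y": 0,"z": 0.42,"rx": 0,"ry": 0,"rz": -0.935},{"x": 0,"y": 0,"z": 0.42,"rx": 0,"ry": 0,"rz": -0.935},{"x": 0,"y": 0,"z": 0.42,"rx": 0,"ry": 0,"rz": -0.935},{"x": 0,"y": 0,"z": 0.42,"rx": 0,"ry": 0,"rz": -0.935},{"x": 0,"y": 0,"z": 0.42,"rx": 0,"ry": 0,"rz": -0.935},{"x": 0,"y": 0,"z": 0.42,"rx": 0,"ry": 0,"rz": -0.935},{"x": 0,"y": 0,"z": 0.42,"rx": 0,"ry": 0,"rz": -0.935},{"x": 0,"y": 0,"z": 0.42,"rx": 0,"ry": 0,"rz": -0.935},{"x": 0,"y": 0,"z": 0,"rx": 0,"ry": 0,"rz": 0}], fingers=0.1)

```text
clock: 78.15
tool_pos: [0.4445, -0.2887, 0.1322]
orientation: [179.9, 0.2, -45.1]
force: [1.2, 0.5, -0.6]
opening: 0.0485
gripper_force: 0.0
```

```bash
python3 -c "
from h import *
turn([180,0,-45]);togo([.4445,-.290,.089])"
```

```text
turn [ 0.03  0.04 -0.02]
[ 0.4445 -0.2887  0.1322] [179.9   0.2 -45.1] tool z [-0.004  0.    -1.   ] joints [-12.  12. -25.   0. -53.  57.]
[0.4445, -0.29, 0.089] [0.04 0.03 1.73]
```

Request:
play_rows(motion=[{"x": 0.04,"y": 0.03,"z": 0.6,"rx": 0,"ry": 0,"rz": 0},{"x": 0,"y": 0,"z": 0.6,"rx": 0,"ry": 0,"rz": 0},{"x": 0,"y": 0,"z": 0.5,"rx": 0,"ry": 0,"rz": 0},{"x": 0,"y": 0,"z": 0,"rx": 0,"ry": 0,"rz": 0}])

```text
clock: 78.65
tool_pos: [0.4442, -0.2903, 0.0895]
orientation: [179.9, 0.2, -45.1]
force: [-0.1, 0.2, 1.2]
opening: 0.0483
gripper_force: 0.0
```

Request:
play_rows(motion=[{"x": 0,"y": 0,"z": 0,"rx": 0,"ry": 0,"rz": 0},{"x": 0,"y": 0,"z": 0,"rx": 0,"ry": 0,"rz": 0},{"x": 0,"y": 0,"z": 0,"rx": 0,"ry": 0,"rz": 0},{"x": 0,"y": 0,"z": 0,"rx": 0,"ry": 0,"rz": 0}], fingers=-1)

```text
clock: 79.15
tool_pos: [0.4451, -0.2907, 0.0912]
orientation: [179.9, 0.0, -45.1]
force: [0.6, -1.3, 1.1]
opening: 0.0158
gripper_force: 30.0
```

Request:
play_rows(motion=[{"x": 0,"y": 0,"z": 0,"rx": 0,"ry": 0,"rz": 0.75},{"x": 0,"y": 0,"z": 0,"rx": 0,"ry": 0,"rz": 0.75},{"x": 0,"y": 0,"z": 0,"rx": 0,"ry": 0,"rz": 0.75},{"x": 0,"y": 0,"z": 0,"rx": 0,"ry": 0,"rz": 0.75},{"x": 0,"y": 0,"z": 0,"rx": 0,"ry": 0,"rz": 0.75},{"x": 0,"y": 0,"z": 0,"rx": 0,"ry": 0,"rz": 0.75},{"x": 0,"y": 0,"z": 0,"rx": 0,"ry": 0,"rz": 0.75},{"x": 0,"y": 0,"z": 0,"rx": 0,"ry": 0,"rz": 0.75},{"x": 0,"y": 0,"z": 0,"rx": 0,"ry": 0,"rz": 0.75},{"x": 0,"y": 0,"z": 0,"rx": 0,"ry": 0,"rz": 0.75},{"x": 0,"y": 0,"z": 0,"rx": 0,"ry": 0,"rz": 0.75},{"x": 0,"y": 0,"z": 0,"rx": 0,"ry": 0,"rz": 0.75},{"x": 0,"y": 0,"z": 0,"rx": 0,"ry": 0,"rz": 0.75},{"x": 0,"y": 0,"z": 0,"rx": 0,"ry": 0,"rz": 0.75},{"x": 0,"y": 0,"z": 0,"rx": 0,"ry": 0,"rz": 0.75},{"x": 0,"y": 0,"z": 0,"rx": 0,"ry": 0,"rz": 0.75},{"x": 0,"y": 0,"z": 0,"rx": 0,"ry": 0,"rz": 0.75},{"x": 0,"y": 0,"z": 0,"rx": 0,"ry": 0,"rz": 0.75},{"x": 0,"y": 0,"z": 0,"rx": 0,"ry": 0,"rz": 0.75},{"x": 0,"y": 0,"z": 0,"rx": 0,"ry": 0,"rz": 0.75}])

```text
clock: 81.65
tool_pos: [0.4443, -0.2909, 0.0912]
orientation: [179.9, -0.1, -105.2]
force: [-3.4, -1.8, 2.4]
opening: 0.0158
gripper_force: 30.0
```

```bash
python3 -c "
from h import *
turn([180,0,-105])
from plant import ctrl;o=ctrl.get_obs();print(o['force'],o['moment'],o['opening'])"
```

```text
turn [ 0.03 -0.02 -0.05]
[-3.35845952 -1.78355848  2.42514537] [-0.59279556  1.00952694 -0.00334705] 0.015791147330261185
```

Request:
play_rows(motion=[{"x": 0,"y": 0,"z": 0,"rx": 0,"ry": 0,"rz": 0},{"x": 0,"y": 0,"z": 0,"rx": 0,"ry": 0,"rz": 0},{"x": 0,"y": 0,"z": 0,"rx": 0,"ry": 0,"rz": 0},{"x": 0,"y": 0,"z": -0.6,"rx": 0,"ry": 0,"rz": 0},{"x": 0,"y": 0,"z": -1,"rx": 0,"ry": 0,"rz": 0},{"x": 0,"y": 0,"z": -1,"rx": 0,"ry": 0,"rz": 0},{"x": 0,"y": 0,"z": -1,"rx": 0,"ry": 0,"rz": 0},{"x": -0.9,"y": 0,"z": -1,"rx": 0,"ry": 0,"rz": 0},{"x": -0.9,"y": 0,"z": -1,"rx": 0,"ry": 0,"rz": 0},{"x": -0.9,"y": 0,"z": -1,"rx": 0,"ry": 0,"rz": 0},{"x": 0,"y": 0,"z": 0,"rx": 0,"ry": 0,"rz": 0}], fingers=0.1)

```text
clock: 83.02
tool_pos: [0.4643, -0.2246, 0.2592]
orientation: [-179.7, -0.0, -105.0]
force: [0.4, -0.4, -0.7]
opening: 0.0481
gripper_force: 0.0
```

```bash
python3 -c "
from h import *
im,c=look(0,'w15')
# pointer: white thin blob inside the black knob disc -> direction
g=cv2.cvtColor(im,cv2.COLOR_BGR2GRAY)
A=np.array([.4445,-.290])
Y,X=np.mgrid[:384,:512];w=cast(c,np.c_[X.ravel(),Y.ravel()],.116)[:,:2]-A
r=np.hypot(*w.T).reshape(g.shape)
m=(r<.031)&(g>120);n,l,s,ct=cv2.connectedComponentsWithStats(m.astype(np.uint8))
for i in range(1,n):
    if s[i,4]>15:
        d=w.reshape(384,512,2)[l==i];mu=d.mean(0);v=np.linalg.svd(d-mu)[2][0];print(s[i,4],mu.round(4),'centre dir',np.degrees(np.arctan2(mu[1],mu[0])).round(1),'line',np.degrees(np.arctan2(v[1],v[0])).round(1))
im,c=look(0,'s15','scene');covers(im,c)
im0=cv2.imread('pics/scene0.png');d=(cv2.absdiff(im,im0).max(2)>45).astype(np.uint8);d=cv2.morphologyEx(d,cv2.MORPH_OPEN,np.ones((3,3)))
n,l,s,ct=cv2.connectedComponentsWithStats(d)
print([(list(s[i,:5])) for i in range(1,n) if s[i,4]>40])"
```

```text
83.03 [ 0.4643 -0.2246  0.2592] [-1.7974e+02 -1.0000e-02 -1.0498e+02] 0.0481 0.0
856 [-0.0034 -0.0031] centre dir -137.5 line 156.9
130 [0.005  0.0172] centre dir 73.6 line 75.2
83.08 [ 0.4634 -0.2249  0.2576] [-179.88   -0.   -105.01] 0.048 0.0
[557. -58.] [85. 98.] 2
[552.  65.] [ 84. 100.] 3
[[np.int32(183), np.int32(0), np.int32(12), np.int32(5), np.int32(60)], [np.int32(202), np.int32(0), np.int32(15), np.int32(37), np.int32(431)], [np.int32(473), np.int32(0), np.int32(34), np.int32(33), np.int32(737)], [np.int32(258), np.int32(3), np.int32(40), np.int32(35), np.int32(1280)], [np.int32(436), np.int32(12), np.int32(42), np.int32(30), np.int32(621)], [np.int32(98), np.int32(14), np.int32(82), np.int32(125), np.int32(5290)], [np.int32(484), np.int32(34), np.int32(23), np.int32(18), np.int32(276)], [np.int32(438), np.int32(43), np.int32(8), np.int32(10), np.int32(61)], [np.int32(261), np.int32(178), np.int32(39), np.int32(30), np.int32(682)], [np.int32(241), np.int32(183), np.int32(12), np.int32(6), np.int32(55)], [np.int32(218), np.int32(187), np.int32(38), np.int32(27), np.int32(333)], [np.int32(272), np.int32(215), np.int32(27), np.int32(22), np.int32(377)], [np.int32(111), np.int32(220), np.int32(24), np.int32(7), np.int32(101)], [np.int32(224), np.int32(221), np.int32(32), np.int32(17), np.int32(409)]]
```

The pointer now reads 75°, exactly two clicks on from 135°, and both covers are still flat in their pockets. Handing in.

```bash
python3 -c "
from plant import workorder;print(workorder.close_job())"
```

```text
the job is handed in; nothing more can be done
None
```

I cleared all four offcuts into the scrap box, laid both fan covers flat and grille up in their own tray pockets, turned the selector two clicks clockwise and handed the job in; no verdict came back, and the wrist joint j4 read 95.512° against its 95.51° limit for a moment while I was tilting the first cover.

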